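# Mark the blank with the sprung lever and lock the jig

### The job

Mark the wooden blank on the sloping jig: swing the yellow-handled lever all the way to its stop, hold it there a moment, and let it come fully home again. Then take the red-headed lock pin from the tool block and push it fully into the lock hole, through clevis and lever, until its collar rests on the clevis, and let go. Leave the two gouges, the glue bottle and the wooden offcut where they are.

Things in the scene. Friction and masses are not known exactly. Their poses are not given: they have to be found in the camera images.
- jig: marking jig fixed to the table, plywood stand 300 x 360 mm; origin at the centre of its underside; its x points away from the robot at yaw 0. Its grey bed slopes up along x at 30 degrees, so the bed's normal leans 30 degrees from vertical towards the jig's -x. A brown wooden blank (50 mm high) is fixed at the bed's upper left, facing the marking ram
- lever_pivot (a point): point on the lever's pivot axis, level with the middle of its handle (80 mm above the bed). Its z axis is the pivot axis and the bed's normal, x points up the slope, y across the bed to the left
- lever_grip (a point): middle of the lever's yellow round handle: diameter 26 mm, 55 mm long, standing square to the bed at the end of the flat blue lever, 170 mm from the pivot axis; this point is 25 mm below its free end, 30 mm above the lever's flat arm (24 mm wide). Its z axis is the handle's axis and the bed's normal
- lever (a joint): swing of the sprung lever about lever_pivot's z axis, rad: 0 = home, where the handle stands left of the pivot as seen from the robot; grows to 0.90 = stop as the handle swings across to the right (about 150 mm). The spring pushes it home with 4 to 10 N at the handle
- lock_hole (a point): mouth of the lock hole, centre of the top face of the dark steel clevis, 75 mm from the pivot axis. z = hole axis, pointing out (30 degrees from vertical), x up the slope, y across. 16 mm holes through a 10 mm upper ear (44 x 44 mm), the 12 mm lever and a lower block, 64 mm deep in all, in line only with the lever home. An upright holds the ear on its left, flush with its top
- pin: lock pin: steel shank 12 mm in diameter and 60 mm long with a tapered tip, a steel collar 30 mm in diameter and 5 mm thick, and above it a square red head 22 x 22 mm, 45 mm long; 110 mm overall. Origin at the tip; z runs along the pin to the head, x and y square to the head's faces. It starts upright in one of the three places of the tool block, its collar resting on the block
- pin_collar (a point): centre of the underside of the pin's collar, 60 mm from the tip along the pin
- block: dark wooden tool block fixed to the table, 235 x 64 mm, 75 mm tall; origin under its centre; three 16 mm upright holes, 75 mm apart along its x axis, hold the pin and two gouges in any order; pin and gouges stick out of it and are pulled straight up
- gouge_a: woodcarving gouge standing in the tool block, steel shank, brass collar, pale turned wooden handle 26 mm thick, 143 mm long overall; origin at the tip of the shank
- gouge_b: like gouge_a, with a browner handle
- glue: white glue bottle with orange cap, 60 mm wide, 170 mm tall, standing on the table; origin under its base
- offcut: rectangular wooden offcut 130 x 60 x 30 mm lying on the table; origin under its centre

How it is judged (in metres and radians):
On the way, in this order (a step that is already met when the one before it is completed fails the run):
1. the lever is swung to its stop (0.86 rad or more) and held there (value of joint lever above 0.86 rad), for 0.2 s.
2. the lever is back home (below 0.03 rad) (value of joint lever below 0.03 rad), for 0.2 s.
At the end, for the whole second after the job is handed in: The pin is in the lock hole through clevis and lever, its collar within 8 mm of the hole's mouth, its tip at least 50 mm inside, its axis within 0.14 rad of the hole's, at rest and let go; the lever is home (below 0.05 rad) (distance between pin_collar and lock_hole below 0.008 m and z of pin in the frame of lock_hole below -0.05 m and angle between the z axis of pin and the z axis of lock_hole, either way round below 0.14 rad and value of joint lever below 0.05 rad and linear speed of pin below 0.02 m/s); the robot touches nothing.
It fails at once if a gouge, the glue bottle or the offcut is moved more than 30 mm (distance of any of gouge_a, gouge_b, glue, offcut from where it was at the start of the episode above 0.03 m).
It also fails if it takes over 64 s, if anything falls off the work surface, if the arm or the gripper's body presses on something with over 40 N, if the wrist force passes 120 N, or if a joint passes its speed limit or range.

### The arm

A 6-joint arm with a two-finger parallel gripper is mounted at the origin on the work surface. World frame = base frame: x ahead of the robot, y to its left, z up, the work surface at z = 0. Lengths are in mm, angles in rad, forces in N, time in s.
With the tool pointing down it reaches from about 275 to 1000 mm from the base axis. Payload 8.4 kg.
Tool frame: the origin (TCP) lies at the centre of the arm's flange, where the gripper is bolted on; the fingertips stand r.tip_extent ahead of it and the grasp point (between the pads) lies 155 mm ahead of it (r.tip_extent is the distance from the TCP to the fingertips, in mm); z points along the fingers, y is the direction in which the jaws open and shut (so a half turn about z gives the same grasp; the last joint's range is limited). The gripper opens to 85 mm and grips with 20 to 120 N. Pads are 22 mm wide; open, the fingers measure 114 mm over their backs; the gripper's body (76 mm by 85 mm) begins 54 mm behind the grasp point. The pads swing forward as they close: fully open they stand 13 mm farther back than shut.
Start: joints at [-1.175, 0.353, 1.633, -0, 1.155, -0.002], TCP at [242.119, -576.201, 404.681] pointing down, gripper open.
Joint ranges: [-2.63, 2.63], [-0.92, 2.1], [0.06, 2.66], [-1.3, 4.44], [0, 2.69], [-3.02, 3.02]. Speed limits (rad/s): [2.22, 2.22, 2.79, 3.14, 3.14, 3.14].

### API

Orientations are given as [roll, pitch, yaw] about the fixed x, y, z axes, in that order (R = Rz(yaw) Ry(pitch) Rx(roll)).
In Python, from rig import sense, grab_frame, job, r gives the robot as it stands. The module is installed in compiled form; this text tells all that it offers.
- The arm moves only by the shell command python3 -m creep 'ROWS' [FORCE]. ROWS is JSON, a list of rows, each a list of 7 numbers: the turn, a rotation vector about the tool's x, y, z in rad, then the shift along the tool's x, y, z in mm, then the closure, from 0 (fully open) to 1 (shut). In form: [[wx, wy, wz, dx, dy, dz, fingers], ...]. A call has 1 to 10 rows; each row shifts and turns the pose as measured when the row begins, along the tool's axes as they then stand; what a row does not reach is not made up. A row lasts 1/12 s, in which the tool goes at most 41.7 mm and 7.16 degrees, less where a joint would pass 70% of its speed; a pose out of reach is approached as far as the arm can. A call with a gripper value outside its range is refused whole. The fingers move at their own pace and stop on an object; FORCE is the grip in N (left out, the last holds). Time passes only in rows, so rows that do not move let the fingers close. It gives the time, the measured TCP pose, the force and the opening at its end, in the units of the state.
- sense(): the state, without advancing time (a new reading comes with each control period).
- grab_frame(name): name is "scene" or "top" or "wrist"; returns a dict with "color" (384x512x3 uint8, red, green, blue), "mtx" (3x3 intrinsics, pixels), "T" (4x4, takes a point from camera to world coordinates). Camera axes: x right, y down, z forward; pixel columns grow to the right and rows downward; lengths in mm; the calibration is good to about 2 mm. A picture is of the moment at which its call begins. There is no depth.
- job.sign_off(): hands the job in, once; it reports no verdict.
The state is a dict: "clock": time; "qpos": joint angles; "qvel": joint speeds; "joint_efforts": joint torques, N m; "eef_pos": TCP position; "tcp_rot": TCP orientation; "contact_force": force on the tool from outside, world axes, zero at the start; "wrist_torque": the same for the moment, N m; "opening": opening from 0.0 (shut) to 1.0 (fully open).
Only numpy, scipy, OpenCV 4.12 (cv2) and the standard library are available. Lean on these libraries where they do the work, as an engineer would, in place of code of your own. Each camera call takes 0.05 s, during which the arm holds its last target.

## Working session

There is one attempt and no reset: what is moved stays moved. The work goes in short steps, Python scripts to look and compute and a shell command to move; the robot and the scene stay as the last step left them, time stands still between calls to the robot, and variables do not carry over. Pictures are saved under pics/ and viewed, and the job is handed in when it is done.

```bash
mkdir -p pics; ls
python3 - <<'E'
from rig import sense, grab_frame, job, r
import cv2
print(sense()); print(r.tip_extent)
for n in ["scene","top","wrist"]:
    f=grab_frame(n); cv2.imwrite(f"pics/{n}0.png",f["color"][:,:,::-1]); print(n,f["mtx"].round(1).tolist(),f["T"].round(3).tolist())
E
```

```text
pics
{'clock': 0.0, 'qpos': array([-1.17539414e+00,  3.53662383e-01,  1.63410063e+00,  1.22148891e-05,
        1.15517331e+00, -2.42500702e-03]), 'qvel': array([-0.0008202 , -0.00123402,  0.00012058,  0.00154675, -0.00091858,
        0.0002168 ]), 'joint_efforts': array([ 2.92897879e-03, -6.05237174e+01, -3.42067337e+01,  4.05879337e-04,
        9.11644165e-03,  1.83911561e-05]), 'eef_pos': array([ 242.03962243, -575.99753456,  403.96695726]), 'tcp_rot': array([-3.14024902e+00, -1.44267028e-05,  3.97822246e-01]), 'contact_force': array([-0.27702612, -0.40759363,  0.76383225]), 'wrist_torque': array([ 0.00566883, -0.00188169, -0.00848433]), 'opening': 0.9985909913700721}
173.4
scene [[431.3, 0.0, 266.3], [0.0, 431.3, 193.5], [0.0, 0.0, 1.0]] [[-0.793, 0.472, -0.385, 959.558], [0.609, 0.602, -0.516, 674.175], [-0.012, -0.644, -0.765, 975.644], [0.0, 0.0, 0.0, 1.0]]
top [[413.0, 0.0, 255.8], [0.0, 413.0, 191.4], [0.0, 0.0, 1.0]] [[0.022, -0.984, 0.177, 387.203], [-1.0, -0.022, -0.001, 128.495], [0.005, -0.177, -0.984, 1028.732], [0.0, 0.0, 0.0, 1.0]]
wrist [[300.3, 0.0, 252.3], [0.0, 300.3, 190.9], [0.0, 0.0, 1.0]] [[0.387, -0.871, -0.302, 319.316], [-0.922, -0.367, -0.124, -544.767], [-0.003, 0.326, -0.945, 372.417], [0.0, 0.0, 0.0, 1.0]]
```

View pics/scene0.png

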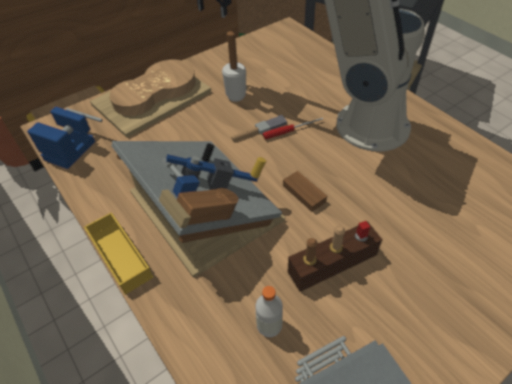

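View pics/top0.png

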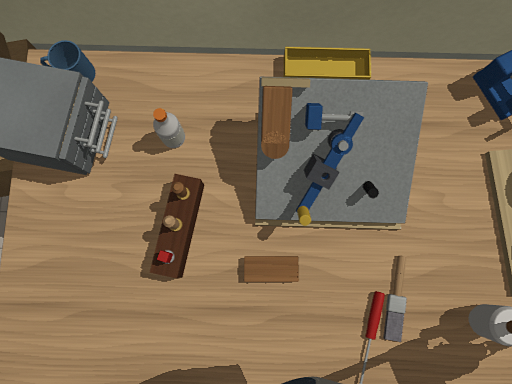

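View pics/wrist0.png

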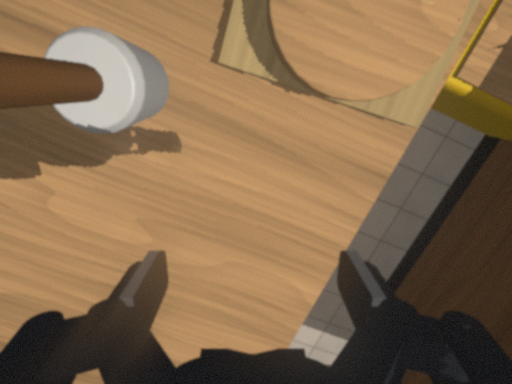

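The top view shows the jig at about (340,150). The handle is at (305,214), the pivot at (341,142) and the clevis at (322,172). The pin's red head is at (165,257), at the near end of the block. I'll enlarge these so I can pick points accurately.

```bash
cat > h.py <<'E'
import numpy as np, cv2
from scipy.spatial.transform import Rotation as R
from rig import sense, grab_frame, job, r
def crop(im,x0,y0,x1,y1,s,name):
    c=cv2.resize(im[y0:y1,x0:x1,::-1],None,fx=s,fy=s,interpolation=cv2.INTER_CUBIC)
    for x in range((x0+9)//10*10,x1,10):
        cv2.line(c,((x-x0)*s,0),((x-x0)*s,6),(0,0,255) if x%50 else (255,0,255),1 if x%50 else 3)
    for y in range((y0+9)//10*10,y1,10):
        cv2.line(c,(0,(y-y0)*s),(6,(y-y0)*s),(0,0,255) if y%50 else (255,0,255),1 if y%50 else 3)
    cv2.imwrite(name,c)
def P(f):
    T=np.linalg.inv(f["T"]); return f["mtx"]@T[:3]
def tri(f1,p1,f2,p2):
    X=cv2.triangulatePoints(P(f1),P(f2),np.array(p1,float).reshape(2,1),np.array(p2,float).reshape(2,1))
    X=(X[:3]/X[3]).ravel()
    e=[np.linalg.norm(proj(f,X)-p) for f,p in((f1,p1),(f2,p2))]
    return X,e
def proj(f,X):
    q=P(f)@np.append(X,1); return q[:2]/q[2]
def onz(f,p,z):
    d=f["T"][:3,:3]@np.linalg.inv(f["mtx"])@np.array([p[0],p[1],1.]); o=f["T"][:3,3]
    return o+d*(z-o[2])/d[2]
E
python3 - <<'E'
from h import *
f=grab_frame("top");crop(f["color"],240,65,440,240,4,"pics/t1.png");crop(f["color"],140,165,220,285,5,"pics/t2.png")
f=grab_frame("scene");crop(f["color"],105,120,295,260,4,"pics/s1.png");crop(f["color"],280,210,390,290,6,"pics/s2.png")
E
```

```text
(no output)
```

View pics/t1.png

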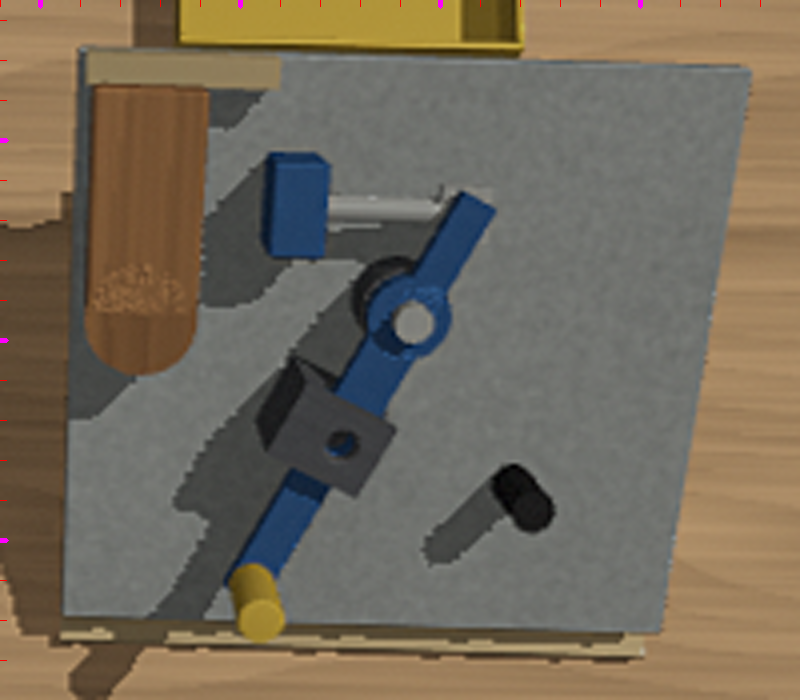

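View pics/t2.png

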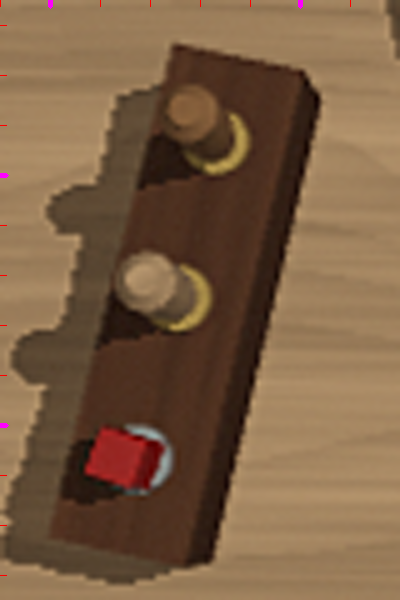

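View pics/s1.png

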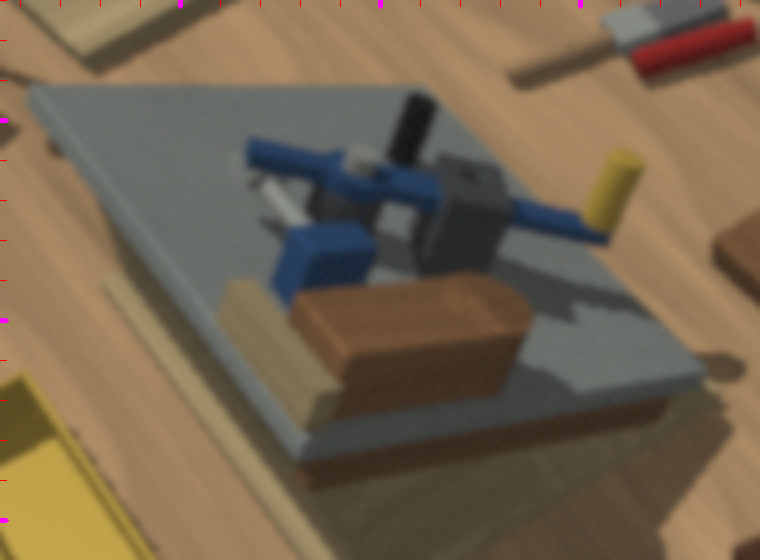

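View pics/s2.png

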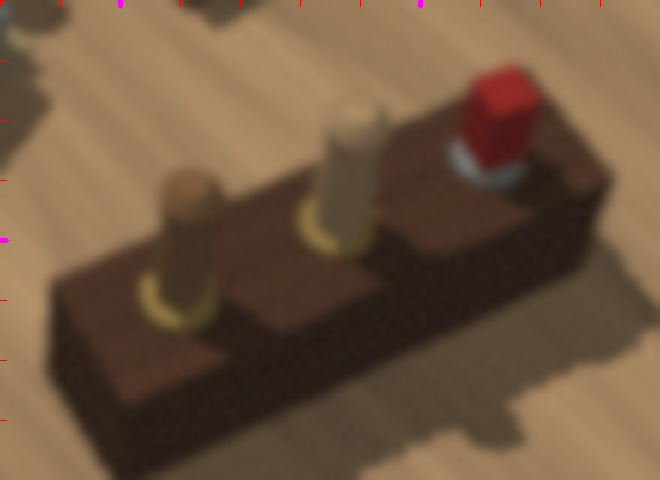

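Run:
```python
from h import *
t=grab_frame("top");s=grab_frame("scene")
T1=lambda x,y:((x+.5)/4+240-.5,(y+.5)/4+65-.5)
T2=lambda x,y:((x+.5)/5+140-.5,(y+.5)/5+165-.5)
S1=lambda x,y:((x+.5)/4+105-.5,(y+.5)/4+120-.5)
S2=lambda x,y:((x+.5)/6+280-.5,(y+.5)/6+210-.5)
for n,a,b in [("handle top",T1(262,619),S1(626,160)),("hole",T1(343,442),S1(478,174)),("pinhead",T2(117,458),S2(508,93)),
 ("bed farL",T1(79,47),S1(305,458)),("bed farR",T1(750,68),S1(32,86)),("bed nearL",T1(64,615),S1(706,368)),("bed nearR",T1(661,632),S1(432,86)),
 ("pivot",T1(413,323),S1(365,160)),("gA",T2(151,280),S2(358,117)),("gB",T2(193,111),S2(190,193)),("blk far R",T2(303,71),S2(55,285)),("blk nearR",T2(187,567),S2(522,50)),("blk nearL",T2(50,537),S2(612,178)),("blk farL",T2(173,45),S2(128,402))]:
    X,e=tri(t,a,s,b); print(n,X.round(1),np.round(e,1))
```

```text
handle top [486.7  21.4 157.4] [0.3 0.2]
hole [579.  -18.4 171.4] [0.7 0.5]
pinhead [403.5 325.3 122.2] [0.2 0.2]
bed farL [787.1 126.3 198.8] [0.6 0.5]
bed farR [ 780.  -231.   208.6] [0.1 0. ]
bed nearL [499.4 125.6  48. ] [0.6 0.5]
bed nearR [ 494.8 -228.5   46.6] [0.9 0.6]
pivot [639.1 -52.3 194.7] [0.2 0.2]
gA [477.6 309.4 152.1] [0.1 0.1]
gB [551.5 295.6 151.1] [0. 0.]
blk far R [586.1 259.7  74. ] [0.2 0.2]
blk nearR [357.5 298.4  84.9] [0.7 0.5]
blk nearL [369.  363.3  73.9] [0.6 0.5]
blk farL [597.6 320.3  76.6] [0.4 0.4]
```

```bash
cat >> h.py <<'E'
def Rtool(tilt,yaw,flip=0):
    # tool z = down tilted by 'tilt' towards yaw direction; tool x outward (flip turns about z)
    u=np.array([np.cos(yaw)*np.cos(tilt),np.sin(yaw)*np.cos(tilt),np.sin(tilt)])
    z=np.array([np.cos(yaw)*np.sin(tilt),np.sin(yaw)*np.sin(tilt),-np.cos(tilt)])
    M=np.c_[u,np.cross(z,u),z]
    return M@R.from_euler('z',flip).as_matrix()
def delta(g,M,L=155):
    s=sense(); R0=R.from_euler('xyz',s["tcp_rot"]).as_matrix(); p=s["eef_pos"]
    tgt=np.array(g)-L*M[:,2]
    d=R0.T@(tgt-p); w=R.from_matrix(R0.T@M).as_rotvec()
    n=max(np.linalg.norm(d)/41.7,np.degrees(np.linalg.norm(w))/7.16)
    print("grasp pt",(p+L*R0[:,2]).round(1),"w",w.round(3),"d",d.round(1),"n>=",round(n,1)); return w,d
E
python3 - <<'E'
from h import *
s=grab_frame("scene");t=grab_frame("top")
print("pot base",onz(s,(236,99),0),onz(t,(490,325),0))
print("stick",tri(t,(511,325),s,(232,34)))
T1=lambda x,y:((x+.5)/4+240-.5,(y+.5)/4+65-.5);S1=lambda x,y:((x+.5)/4+105-.5,(y+.5)/4+120-.5)
print("post",tri(t,T1(535,512),s,S1(421,101)))
# look pose: above handle/hole
delta([560,-10,300],Rtool(np.pi/6,-0.01))
E
```

```text
pot base [ 2.82132427e+02 -4.06773976e+02 -1.13686838e-13] [ 259.58404346 -441.00294353    0.        ]
stick (array([ 310.55882756, -326.16571014,  296.53055324]), [np.float64(10.70473006962011), np.float64(5.317390119752475)])
post (array([ 552.0272775 , -131.94854613,  134.89511334]), [np.float64(0.5041398357522959), np.float64(0.3621212912542712)])
grasp pt [ 242.1 -576.2  249.6] w [-0.107  0.516  0.398] d [ 441.3 -429.6  -29.5] n>= 14.8
```

```bash
python3 -m creep '[[0,0,0,36,15,-10,0],[0,0,0,36,15,-10,0],[0,0,0,36,15,-10,0],[0,0,0,36,15,-10,0],[0,0,0,36,15,-10,0],[0,0,0,36,15,-10,0]]' 30; python3 -c "
from h import *
delta([570,-10,310],Rtool(np.pi/6,-0.01))"
```

```text
clock: 0.95
eef_pos: [476.6, -576.6, 464.0]
tcp_rot: [-3.136, 0.003, 0.388]
contact_force: [0.4, -0.9, -0.7]
opening: 0.996
grasp pt [ 475.8 -575.9  309. ] w [-0.109  0.521  0.387] d [ 229.2 -519.1   22. ] n>= 13.6
```

```bash
python3 -m creep '[[0,0,0,15.5,-36,0,0],[0,0,0,15.5,-36,0,0],[0,0,0,15.5,-36,0,0],[0,0,0,15.5,-36,0,0],[0,0,0,15.5,-36,0,0],[0,0,0,15.5,-36,0,0],[0,0,0,15.5,-36,0,0],[0,0,0,15.5,-36,0,0],[0,0,0,15.5,-36,0,0],[0,0,0,15.5,-36,0,0]]'; python3 -c "
from h import *
delta([570,-10,310],Rtool(np.pi/6,-0.01))"
```

```text
clock: 1.78
eef_pos: [493.2, -176.2, 460.5]
tcp_rot: [3.141, -0.001, 0.388]
contact_force: [1.1, 0.1, 0.2]
opening: 0.998
grasp pt [ 493.3 -176.3  305.5] w [-0.103  0.516  0.389] d [  62.5 -154.8   16.2] n>= 5.2
```

```bash
python3 -m creep '[[0,0,0,12,-31,3,0],[0,0,0,12,-31,3,0],[0,0,0,12,-31,3,0],[0,0,0,12,-31,3,0],[-0.019,0.094,0.071,12,-30,4,0],[-0.019,0.094,0.071,0,0,0,0],[-0.019,0.094,0.071,0,0,0,0],[-0.019,0.094,0.071,0,0,0,0],[-0.019,0.094,0.071,0,0,0,0],[-0.01,0.05,0.04,0,0,0,0]]'; python3 -c "
from h import *
delta([570,-10,310],Rtool(np.pi/6,-0.01))
f=grab_frame('wrist');cv2.imwrite('pics/w1.png',f['color'][:,:,::-1])"
```

```text
clock: 2.62
eef_pos: [488.1, 6.1, 446.1]
tcp_rot: [-3.126, -0.553, -0.03]
contact_force: [0.2, -0.5, -0.1]
opening: 1.003
grasp pt [569.6   6.  314.3] w [-0.005 -0.03  -0.017] d [ 3.1 15.3  3.9] n>= 0.4
```

View pics/w1.png

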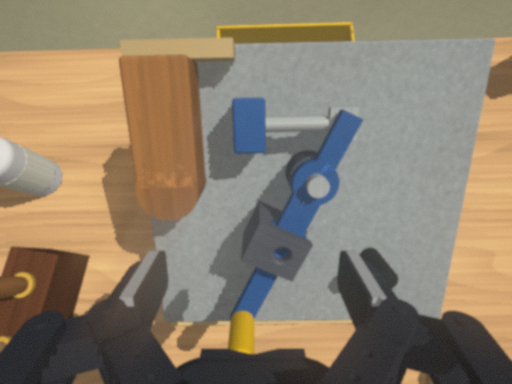

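The wrist view shows the hole at about (283,255), the pivot at (318,186) and the handle at (242,330). Next I'll correct the tilt and take a second wrist view from a different place.

```bash
python3 -c "
from h import *
import pickle
pickle.dump(grab_frame('wrist'),open('w1.pkl','wb'))"
python3 -m creep '[[-0.005,-0.03,-0.017,-20,15,10,0],[0,0,0,-30,0,10,0],[0,0,0,-30,0,10,0],[0,0,0,-20,0,0,0],[0,0,0,0,0,0,0],[0,0,0,0,0,0,0]]'; python3 -c "
from h import *
import pickle
f=grab_frame('wrist');pickle.dump(f,open('w2.pkl','wb'))
crop(f['color'],180,60,380,260,4,'pics/w2.png')
f=pickle.load(open('w1.pkl','rb'));crop(f['color'],200,150,370,340,4,'pics/w1c.png')
delta([499,21,136],Rtool(np.pi/6,-0.01))"
```

```text
clock: 3.22
eef_pos: [415.2, -9.3, 369.0]
tcp_rot: [3.134, -0.509, 0.008]
contact_force: [0.3, -0.8, 0.6]
opening: 0.999
grasp pt [490.8  -9.8 233.7] w [-0.001  0.015  0.016] d [-42.5 -31.6  89.2] n>= 2.5
```

View pics/w2.png

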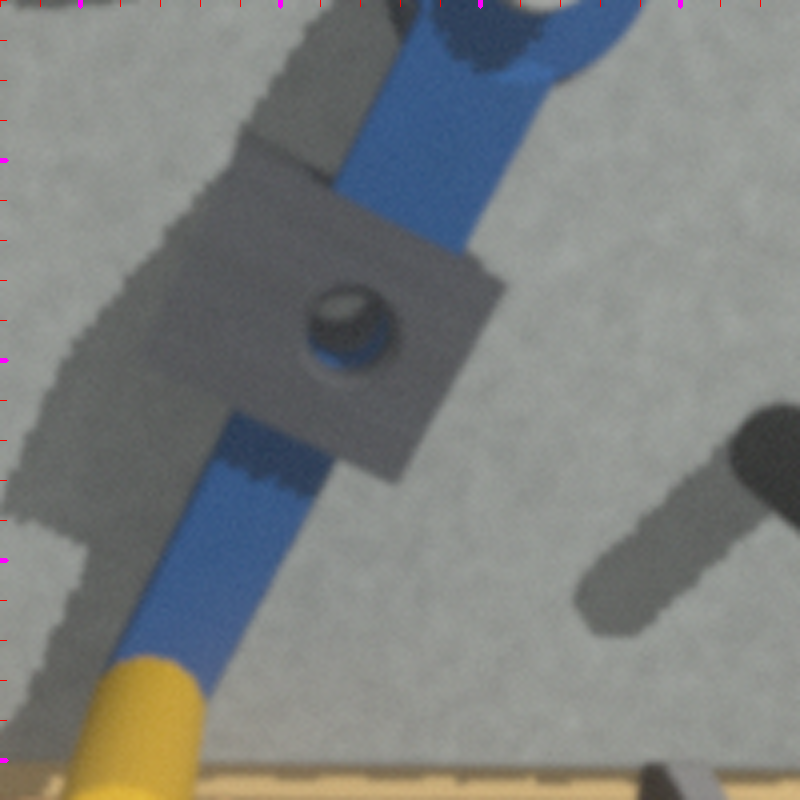

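View pics/w1c.png

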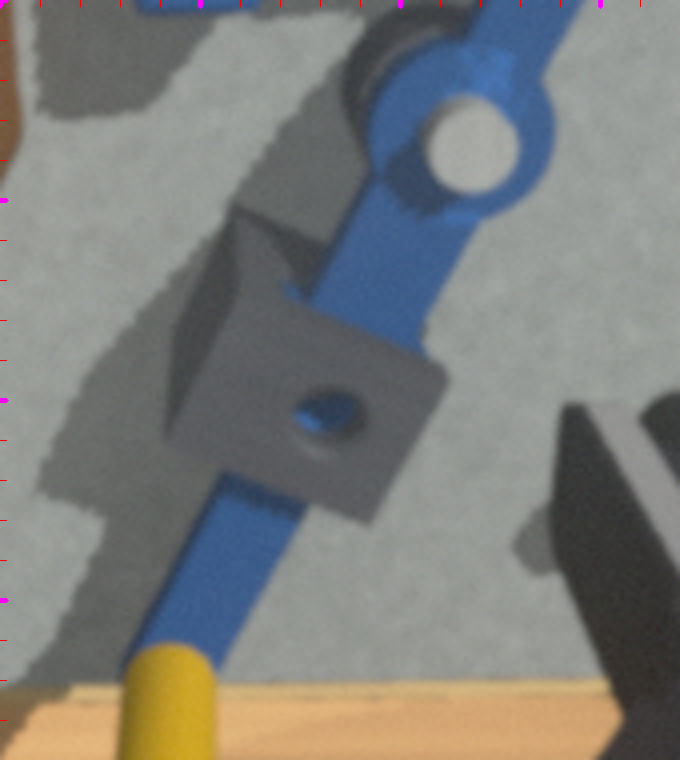

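Run:
```python
from h import *
import pickle
a=pickle.load(open('w1.pkl','rb'));b=pickle.load(open('w2.pkl','rb'));t=grab_frame("top");s=grab_frame("scene")
A=lambda x,y:np.array(((x+.5)/4+200-.5,(y+.5)/4+150-.5));B=lambda x,y:np.array(((x+.5)/4+180-.5,(y+.5)/4+60-.5))
T1=lambda x,y:np.array(((x+.5)/4+240-.5,(y+.5)/4+65-.5));S1=lambda x,y:((x+.5)/4+105-.5,(y+.5)/4+120-.5)
from scipy.optimize import least_squares
n=np.array([-.5,0,np.sqrt(.75)]);
for nm,pa,pb in [("hole",A(330,423),B(352,329)),("cr",A(449,378),B(507,287)),("cb",A(368,523),B(398,485)),("pivot",A(473,145),None)]:
    if pb is not None: print(nm,tri(a,pa,b,pb))
fs=[(a,A(330,423)),(b,B(352,329)),(t,T1(343,443)),(s,S1(480,174))]
q=least_squares(lambda X:np.concatenate([(proj(f,X)-p)*w for (f,p),w in zip(fs,[1,1.4,.7,.3])]),[579,-18,171])
print(q.x,q.fun.round(2))
print("pivot",tri(a,A(473,145),t,T1(413,323)))
bed=np.array([640.25,0,125.5])
print("heights",(q.x-bed)@n)
```

```text
hole (array([577.64949047, -22.06891265, 170.84880644]), [np.float64(0.21392726614838578), np.float64(0.2762981528304423)])
cr (array([587.64022502, -51.71654005, 166.61965402]), [np.float64(0.1721377361304576), np.float64(0.22141749823344367)])
cb (array([553.05775009, -32.31706234, 148.67808277]), [np.float64(0.21334925921703807), np.float64(0.26977483208017466)])
[577.83968567 -22.14335754 170.30856237] [ 0.23 -0.23 -0.3   0.03  0.83  0.63 -0.42 -0.26]
pivot (array([636.77306387, -51.71301809, 203.65927318]), [np.float64(2.0905060495998327), np.float64(0.47369805885448224)])
heights 70.01051048510482
```

Corner and rim measurements agree across the slope (y ≈ −22) and along it to within about 3 mm. The mouth's height differs by about 7 mm, so I'll check it again with the pin in hand. First comes the lever: move over the handle and go down around it.

```bash
python3 -m creep '[[0,0.015,0.016,-20,-16,0,0],[0,0,0,-20,-15,0,0],[0,0,0,0,0,0,0],[0,0,0,0,0,0,0]]'; python3 -c "
from h import *
f=grab_frame('wrist');cv2.imwrite('pics/w3.png',f['color'][:,:,::-1])
delta([499,21,136],Rtool(np.pi/6,-0.01))"
```

```text
clock: 3.7
eef_pos: [386.7, 22.8, 354.0]
tcp_rot: [-3.139, -0.537, -0.012]
contact_force: [0.5, 0.2, 0.2]
opening: 0.997
grasp pt [465.9  22.  220.7] w [-0.001 -0.013 -0.002] d [-12.9   0.6  89.7] n>= 2.2
```

View pics/w3.png

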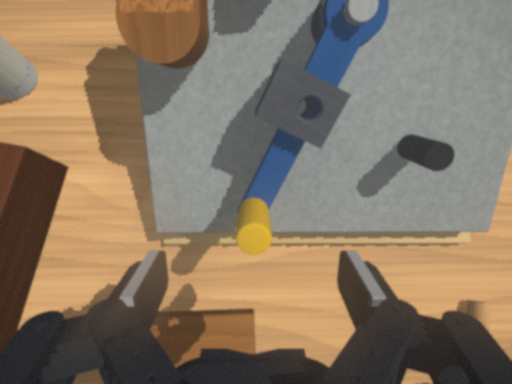

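The handle's top is at (254,240), centred between the fingers (midpoint about 252). I'll check its depth against this view.

```bash
python3 -c "
from h import *
f=grab_frame('wrist');t=grab_frame('top');s=grab_frame('scene')
print(proj(f,np.array([486.7,21.4,157.4])), tri(f,(254,239),t,(305.1,219.4)),tri(f,(254,239),s,(261.1,159.6)))"
```

```text
[251.4007522  235.08705795] (array([485.94628661,  20.6178112 , 151.12548942]), [np.float64(2.7745974911154803), np.float64(0.49410061051470083)]) (array([484.9689026 ,  18.90828443, 154.63296989]), [np.float64(1.5904633324900654), np.float64(0.20603596814672243)])
```

```bash
python3 -m creep '[[0,-0.013,0,-12,0,20,0],[0,0,0,0,0,30,0],[0,0,0,0,0,32,0],[0,0,0,0,0,0,0.3],[0,0,0,0,0,0,0.3]]'; python3 -c "
from h import *
f=grab_frame('wrist');cv2.imwrite('pics/w4.png',f['color'][:,:,::-1])
delta([499,21,136],Rtool(np.pi/6,-0.01))"
```

```text
clock: 4.32
eef_pos: [423.6, 20.2, 276.5]
tcp_rot: [-3.138, -0.528, -0.017]
contact_force: [-0.1, 1.4, -0.1]
opening: 0.751
grasp pt [501.6  19.5 143.1] w [-0.    -0.005 -0.006] d [-5.1 -1.5  4.8] n>= 0.2
```

View pics/w4.png

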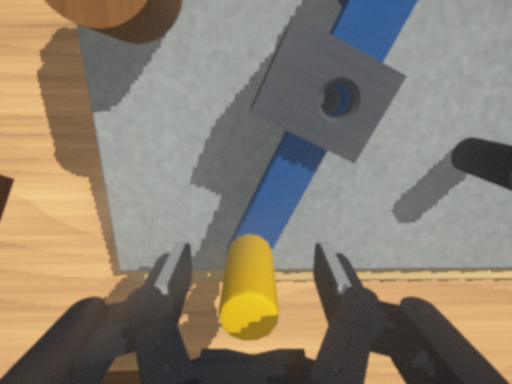

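```bash
python3 -m creep '[[0,0,0,-4,-1,6,0.6],[0,0,0,0,0,0,0.62],[0,0,0,0,0,0,0.62],[0,0,0,0,0,0,0.62],[0,0,0,0,0,0,0.62]]'; python3 -c "
from h import *
f=grab_frame('wrist');cv2.imwrite('pics/w5.png',f['color'][:,:,::-1])
s=sense();M=R.from_euler('xyz',s['tcp_rot']).as_matrix()
for L in(130,155):print(proj(f,s['eef_pos']+L*M[:,2]))
delta([499,21,136],Rtool(np.pi/6,-0.01))"
```

```text
clock: 4.78
eef_pos: [423.4, 20.4, 276.5]
tcp_rot: [-3.139, -0.539, -0.019]
contact_force: [-0.1, 0.4, 0.1]
opening: 0.38
[249.11746558 306.90669101]
[249.68586075 270.84264141]
grasp pt [503.1  19.3 143.6] w [ 0.002 -0.016 -0.007] d [-5.  -1.4  4.4] n>= 0.2
```

View pics/w5.png

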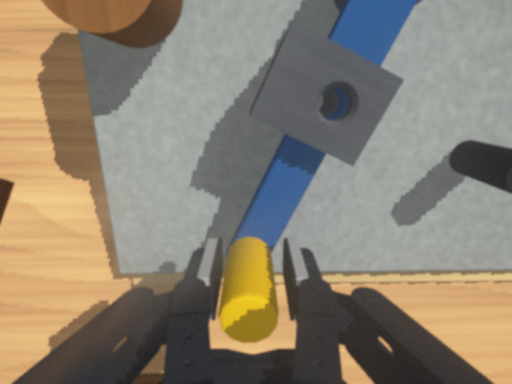

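The handle sits between the fingers, with the tool about 5 mm too far uphill. Now I'll swing the first half of the arc.

```bash
python3 -m creep '[[0,-0.016,0,-9,4,6,0.62],[0,0,0,-8,16,2,0.62],[0,0,0,-6,18,0,0.62],[0,0,0,-3,19,0,0.62],[0,0,0,-1,19,0,0.62]]'; python3 -c "
from h import *
f=grab_frame('wrist');cv2.imwrite('pics/w6.png',f['color'][:,:,::-1])
delta([499,21,136],Rtool(np.pi/6,-0.01)); print(sense()['contact_force'])"
```

```text
clock: 5.25
eef_pos: [410.1, -13.5, 261.8]
tcp_rot: [-3.135, -0.518, -0.016]
contact_force: [-4.5, 8.5, -4.3]
opening: 0.378
grasp pt [486.8 -14.2 127.1] w [-0.004  0.005 -0.002] d [ 13.8 -36.   -1.7] n>= 0.9
[-3.33578951  5.57258537 -3.73324892]
```

View pics/w6.png

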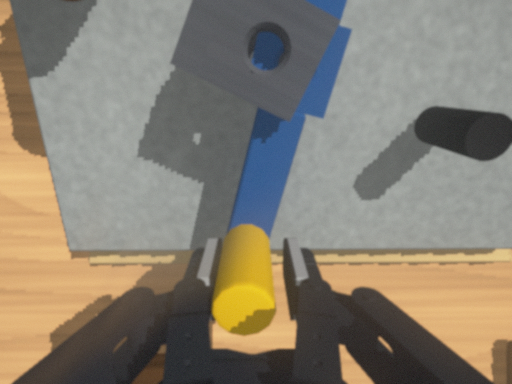

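```bash
python3 -m creep '[[0,0,0,-4,24,0,0.62],[0,0,0,-2,24,0,0.62],[0,0,0,0,24,0,0.62],[0,0,0,2,24,0,0.62]]'; python3 -c "
from h import *
f=grab_frame('wrist');cv2.imwrite('pics/w7.png',f['color'][:,:,::-1])
delta([499,21,136],Rtool(np.pi/6,-0.01)); print(sense()['contact_force'])"
```

```text
clock: 5.63
eef_pos: [404.7, -69.3, 258.9]
tcp_rot: [-3.126, -0.501, -0.01]
contact_force: [-2.9, 11.0, -7.1]
opening: 0.383
grasp pt [480.4 -71.2 123.7] w [-0.013  0.02   0.006] d [ 18.8 -94.2  -1. ] n>= 2.3
[-1.50290707  6.47011847 -1.0959293 ]
```

View pics/w7.png

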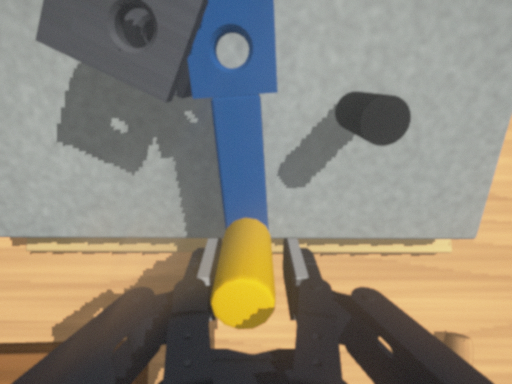

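```bash
python3 -m creep '[[0,0.01,0,3,24,0,0.62],[0,0.01,0,6,24,0,0.62],[0,0,0,8,24,0,0.62]]'; python3 -c "
from h import *
f=grab_frame('wrist');cv2.imwrite('pics/w8.png',f['color'][:,:,::-1])
delta([499,21,136],Rtool(np.pi/6,-0.01)); print(sense()['contact_force'])"
```

```text
clock: 5.93
eef_pos: [415.9, -137.7, 264.9]
tcp_rot: [-3.108, -0.513, -0.007]
contact_force: [2.2, 76.0, 10.6]
opening: 0.38
grasp pt [ 491.6 -131.3  129.6] w [-0.044  0.014  0.003] d [   6.6 -159.2    4.2] n>= 3.8
[ 5.01592804 40.23818527  7.66166897]
```

View pics/w8.png

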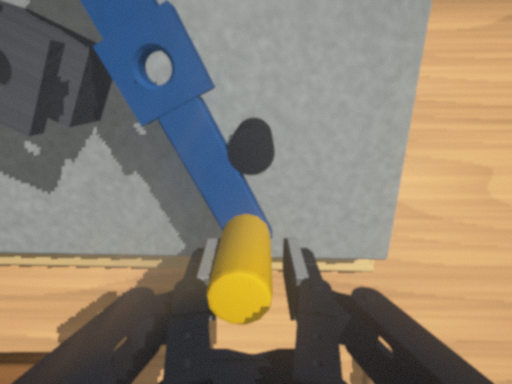

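The lever rests on the stop post at about (250,145), with 40 N at the wrist and falling. I'll hold it there with a light push.

```bash
python3 -m creep '[[0,0,0,0,2,0,0.62],[0,0,0,0,3,0,0.62],[0,0,0,0,3,0,0.62],[0,0,0,0,3,0,0.62],[0,0,0,0,3,0,0.62]]'; python3 -c "
from h import *
f=grab_frame('wrist');cv2.imwrite('pics/w9.png',f['color'][:,:,::-1])
delta([499,21,136],Rtool(np.pi/6,-0.01)); print(sense()['contact_force'])"
```

```text
clock: 6.4
eef_pos: [416.7, -141.0, 264.9]
tcp_rot: [-3.062, -0.5, -0.01]
contact_force: [9.3, 16.3, -6.8]
opening: 0.386
grasp pt [ 491.  -129.4  129.3] w [-0.08   0.023 -0.001] d [   5.4 -162.6    9.9] n>= 3.9
[ 9.84570918 18.33805874 -5.51770647]
```

View pics/w9.png

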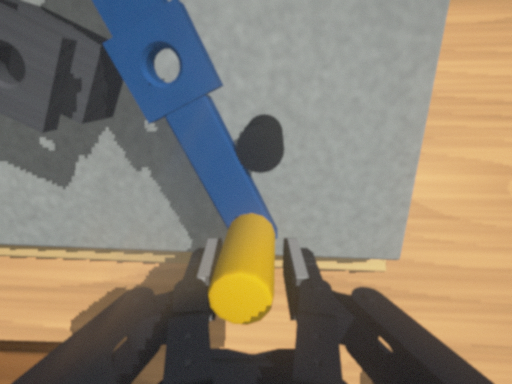

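```bash
python3 -c "
from h import *
f=grab_frame('top');crop(f['color'],240,65,440,240,4,'pics/t3.png')"
```

```text
(no output)
```

View pics/t3.png

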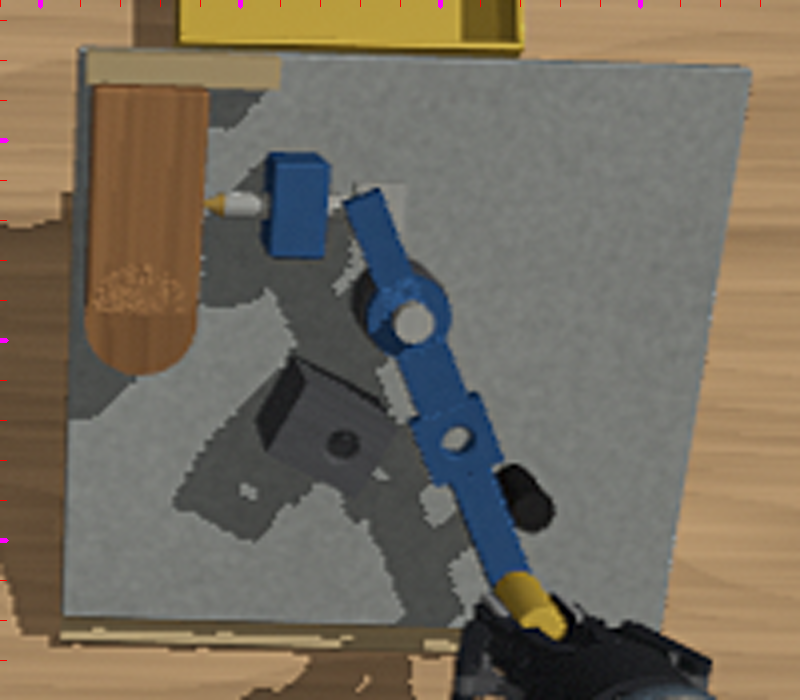

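In the top view the ram's tip touches the blank and the lever lies on the post, so the mark is made. Now I'll guide it home.

```bash
python3 -m creep '[[-0.05,0.01,0,-4,-18,0,0.62],[-0.03,0.01,0,-8,-22,0,0.62],[0,0,0,-5,-22,0,0.62],[0,0,0,-3,-22,0,0.62],[0,0,0,0,-22,0,0.62],[0,0,0,3,-22,0,0.62]]'; python3 -c "
from h import *
f=grab_frame('wrist');cv2.imwrite('pics/w10.png',f['color'][:,:,::-1])
delta([499,21,136],Rtool(np.pi/6,-0.01)); print(sense()['contact_force'])"
```

```text
clock: 7.0
eef_pos: [402.2, -30.1, 260.1]
tcp_rot: [-3.136, -0.524, -0.021]
contact_force: [1.1, 3.5, 1.7]
opening: 0.378
grasp pt [479.7 -30.4 125.9] w [-0.     0.001 -0.012] d [ 20.5 -51.9   0.6] n>= 1.3
[0.21344242 5.57857772 2.30712665]
```

View pics/w10.png

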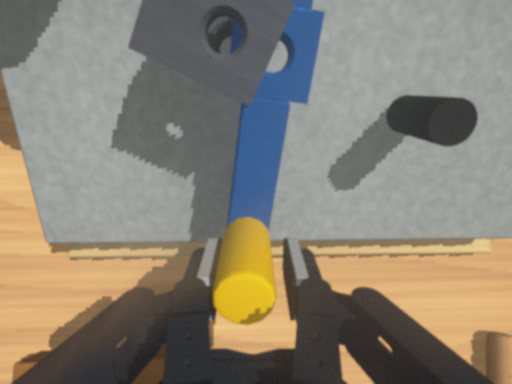

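```bash
python3 -m creep '[[0,0,0,6,-20,0,0.62],[0,0,0,8,-20,0,0.62],[0,0,0,10,-18,0,0.62],[0,0,0,5,-5,0,0.3],[0,0,0,0,0,0,0],[0,0,0,0,0,0,0]]'; python3 -c "
from h import *
f=grab_frame('wrist');cv2.imwrite('pics/w11.png',f['color'][:,:,::-1])
delta([499,21,136],Rtool(np.pi/6,-0.01)); print(sense()['contact_force'])"
```

```text
clock: 7.55
eef_pos: [415.2, -1.2, 268.8]
tcp_rot: [-3.129, -0.523, -0.023]
contact_force: [1.0, 2.4, -1.2]
opening: 0.797
grasp pt [492.8  -1.1 134.6] w [-0.006  0.    -0.011] d [  5.6 -23.2   1.9] n>= 0.6
[ 0.76795304  0.46124947 -0.5524704 ]
```

View pics/w11.png

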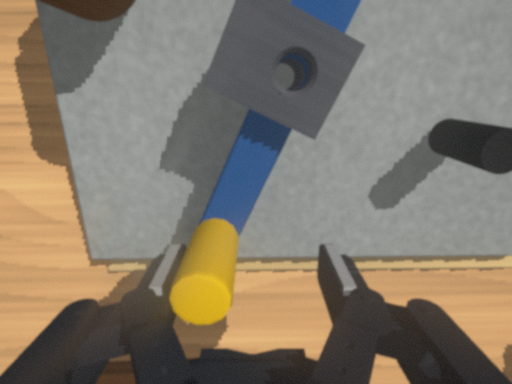

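```bash
python3 -m creep '[[0,0,0,4,-18,0,0],[0,0,0,2,-12,0,0],[0,0,0,0,0,-30,0],[0,0,0,0,0,-35,0],[0,0,0,0,0,-35,0],[0,0,0,0,0,-20,0]]'; python3 -c "
from h import *
f=grab_frame('wrist');cv2.imwrite('pics/w12.png',f['color'][:,:,::-1])
M=Rtool(0,-0.19);delta([403.5,324.5,280],M)
t=grab_frame('top');crop(t['color'],240,65,440,240,4,'pics/t4.png')
print(sense()['contact_force'])"
```

```text
clock: 8.1
eef_pos: [357.8, 19.7, 373.0]
tcp_rot: [-3.125, -0.509, -0.036]
contact_force: [0.4, -0.2, -0.0]
opening: 0.997
grasp pt [433.6  19.5 240.1] w [-0.056 -0.51   0.155] d [  59.8 -306.9  -29.8] n>= 7.5
[ 0.21911753  1.03840885 -0.16605865]
```

View pics/t4.png

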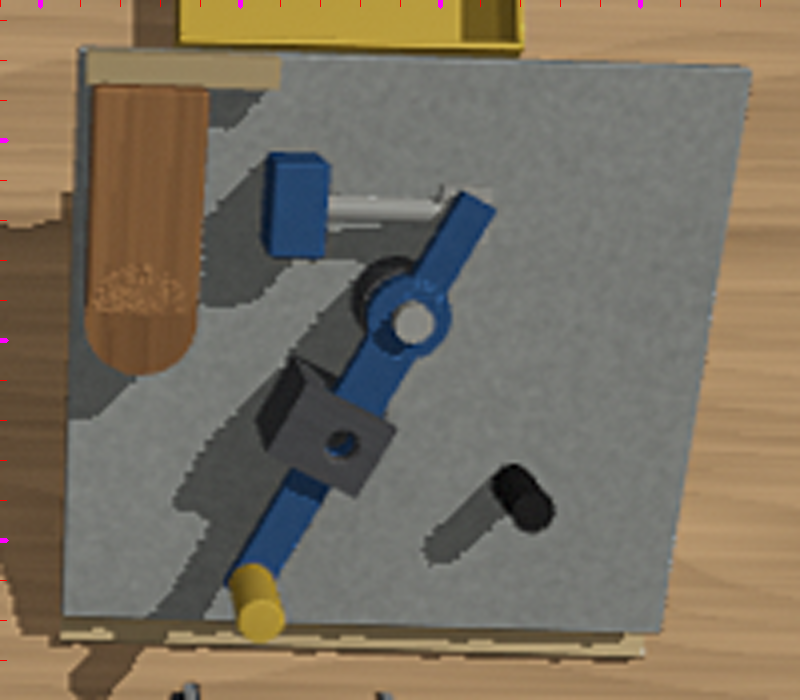

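View pics/w12.png

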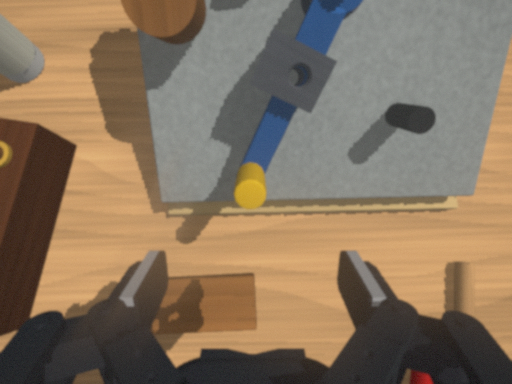

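The lever matches its starting picture exactly, so it is home. Next is the pin.

```bash
python3 -m creep '[[-0.01,-0.1,0.03,0,-35,-12,0],[-0.01,-0.1,0.03,0,-38,-8,0],[-0.01,-0.1,0.03,0,-38,0,0],[-0.01,-0.1,0.03,0,-38,0,0],[-0.01,-0.1,0.03,5,-38,0,0],[0,0,0,5,-38,0,0],[0,0,0,5,-38,0,0],[0,0,0,0,-30,0,0],[0,0,0,0,0,0,0]]'; python3 -c "
from h import *
M=Rtool(0,-0.19);delta([403.5,324.5,280],M)"
```

```text
clock: 8.95
eef_pos: [406.6, 315.8, 388.6]
tcp_rot: [-3.135, 0.005, -0.205]
contact_force: [-0.3, -1.0, 0.7]
opening: 0.998
grasp pt [405.9 316.9 233.7] w [-0.006  0.005 -0.015] d [ -5.   -8.2 -46.3] n>= 1.1
```

```bash
python3 -c "
from h import *
import pickle
f=grab_frame('wrist');pickle.dump(f,open('p1.pkl','wb'));cv2.imwrite('pics/p1.png',f['color'][:,:,::-1])
print(proj(f,np.array([403.5,325,124])))"
python3 -m creep '[[0,0,0.01,-5,-9,22,0],[0,0,0.01,0,0,20,0],[0,0,0,0,0,0,0]]'; python3 -c "
from h import *
import pickle
f=grab_frame('wrist');pickle.dump(f,open('p2.pkl','wb'));cv2.imwrite('pics/p2.png',f['color'][:,:,::-1])
print(proj(f,np.array([403.5,325,124])))"
```

```text
[242.72375479 198.81954195]
clock: 9.25
eef_pos: [402.8, 323.3, 341.9]
tcp_rot: [-3.138, 0.008, -0.226]
contact_force: [-1.1, -1.2, -0.4]
opening: 0.998
[248.79992125 215.51405798]
```

View pics/p1.png

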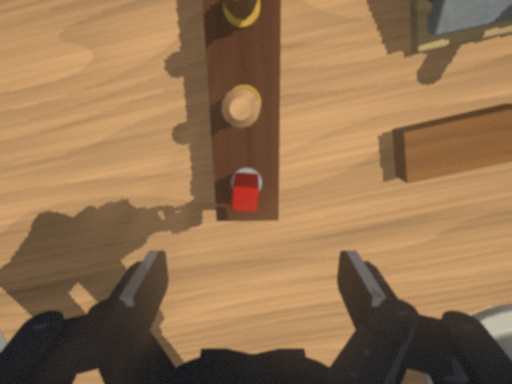

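View pics/p2.png

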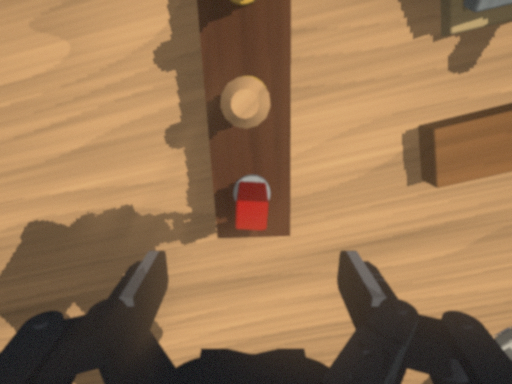

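Run:
```python
from h import *
import pickle
from scipy.optimize import least_squares
a=pickle.load(open('p1.pkl','rb'));b=pickle.load(open('p2.pkl','rb'));t=grab_frame('top');s=grab_frame('scene')
fs=[]
for n,f in(("p1",a),("p2",b)): 
    crop(f['color'],215,150,295,250,6,f'pics/{n}c.png')
fs=[(a,(245,199.5)),(b,(252.5,216.5)),(t,(162.9,256.2)),(s,(364.2,225.1))]
q=least_squares(lambda X:np.concatenate([(proj(f,X)-p) for (f,p) in fs]),[403,323,122]);print(q.x,q.fun.round(1))
delta([q.x[0],q.x[1],104],Rtool(0,-0.21))
```

```text
[402.02452158 323.27265309 122.83925057] [ 0.2  0.1 -0.7 -0.3  1.1  0.6  0.1 -1. ]
grasp pt [403.4 325.1 190.8] w [-0.007  0.005 -0.015] d [-1.3  1.7 86.8] n>= 2.1
```

View pics/p2c.png

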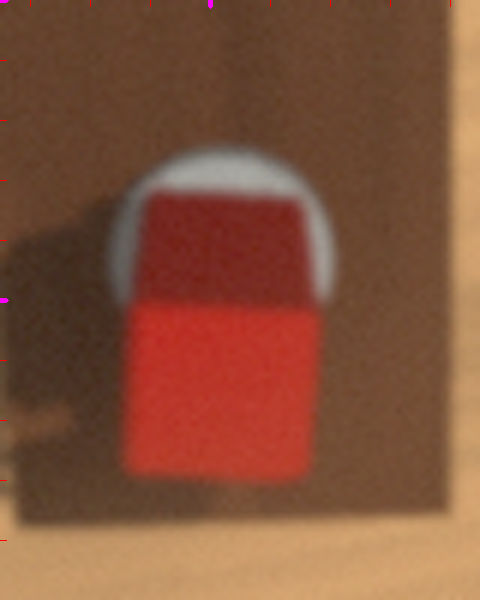

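```bash
python3 -m creep '[[0,0,0.03,-1,2,25,0],[0,0,0,0,0,25,0],[0,0,0,0,0,25,0],[0,0,0,0,0,0,0]]'; python3 -c "
from h import *
delta([402,323.3,104],Rtool(0,-0.21))
f=grab_frame('wrist');cv2.imwrite('pics/p3.png',f['color'][:,:,::-1])"
```

```text
clock: 9.73
eef_pos: [405.4, 322.3, 275.4]
tcp_rot: [-3.125, -0.002, -0.259]
contact_force: [-0.9, -0.3, -0.2]
opening: 1.002
grasp pt [406.4 324.8 120.4] w [-0.017 -0.002 -0.049] d [-3.6  0.2 16.4] n>= 0.4
```

View pics/p3.png

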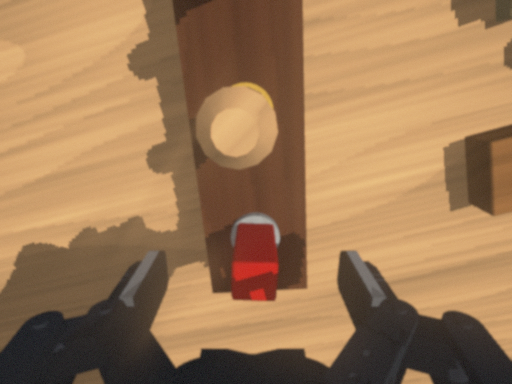

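```bash
python3 -m creep '[[-0.017,0,0,-4,1,18,0],[0,0,0,0,0,0,0],[0,0,0,0,0,0,0.3],[0,0,0,0,0,0,0.6]]'; python3 -c "
from h import *
delta([402,323.3,104],Rtool(0,-0.21))
f=grab_frame('wrist');cv2.imwrite('pics/p4.png',f['color'][:,:,::-1])"
```

```text
clock: 10.12
eef_pos: [405.0, 324.0, 266.6]
tcp_rot: [-3.133, -0.008, -0.26]
contact_force: [0.1, 0.5, 0.5]
opening: 0.745
grasp pt [406.6 325.  111.6] w [-0.009 -0.009 -0.05 ] d [-2.7  1.5  7.6] n>= 0.4
```

View pics/p4.png

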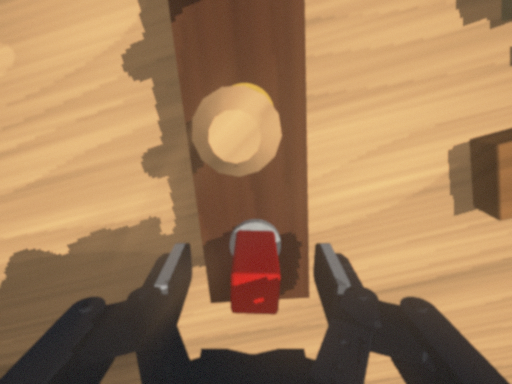

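```bash
python3 -m creep '[[-0.01,-0.01,0,-4,1,7,0.5],[0,0,0,-2,0,6,0.5],[0,0,0,0,0,0,0.6]]'; python3 -c "
from h import *
delta([402,323.3,104],Rtool(0,-0.21))"
```

```text
clock: 10.42
eef_pos: [400.0, 325.5, 256.2]
tcp_rot: [-3.138, -0.001, -0.26]
contact_force: [0.0, -1.0, -0.4]
opening: 0.402
grasp pt [400.3 326.  101.2] w [-0.004 -0.001 -0.05 ] d [ 2.6  1.6 -2.8] n>= 0.4
```

```bash
python3 -m creep '[[0,0,0,3,1,-5,0.6],[0,0,0,0,0,0,0.9],[0,0,0,0,0,0,1],[0,0,0,0,0,0,1],[0,0,0,0,0,0,1],[0,0,0,0,0,0,1]]' 70; python3 -c "
from h import *
delta([402,323.3,104],Rtool(0,-0.21))
f=grab_frame('wrist');cv2.imwrite('pics/p5.png',f['color'][:,:,::-1]);print(sense()['contact_force'])"
```

```text
clock: 10.92
eef_pos: [402.6, 323.5, 261.5]
tcp_rot: [-3.139, -0.001, -0.26]
contact_force: [-0.3, -0.0, -1.4]
opening: 0.248
grasp pt [402.9 324.  106.5] w [-0.003 -0.001 -0.05 ] d [-0.6  0.4  2.5] n>= 0.4
[ 0.08123268  0.41868023 -2.06557013]
```

View pics/p5.png

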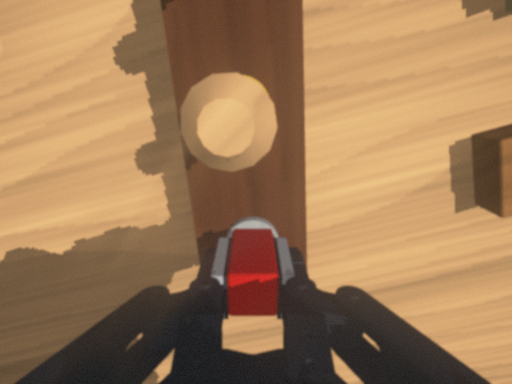

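```bash
python3 -m creep '[[0,0,0,0,0,-15,1],[0,0,0,0,0,-25,1],[0,0,0,0,0,-30,1],[0,0,0,0,0,-35,1],[0,0,0,0,0,-35,1],[0,0,0,0,0,-35,1],[0,0,0,0,0,-30,1],[0,0,0,0,0,-20,1],[0,0,0,0,0,0,1]]'; python3 -c "
from h import *
delta([560,-22,300],Rtool(np.pi/6,-0.01))
f=grab_frame('wrist');cv2.imwrite('pics/p6.png',f['color'][:,:,::-1]);print(sense()['contact_force'])"
```

```text
clock: 11.72
eef_pos: [401.7, 322.7, 494.5]
tcp_rot: [-3.14, 0.001, -0.26]
contact_force: [-0.1, 0.5, -1.6]
opening: 0.25
grasp pt [401.6 322.9 339.5] w [ 0.064  0.522 -0.244] d [166.5 311.7  59.7] n>= 8.6
[-0.19935717 -0.06114435 -1.68208705]
```

View pics/p6.png

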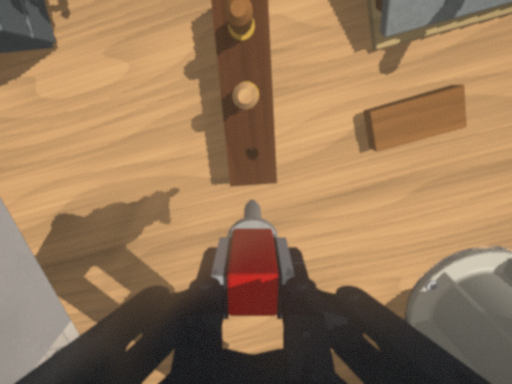

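```bash
python3 -c "
from h import *
f=grab_frame('wrist');s=sense();M=R.from_euler('xyz',s['tcp_rot']).as_matrix()
for L in(240,245,250):print(L,proj(f,s['eef_pos']+L*M[:,2]))
crop(f['color'],200,180,310,330,5,'pics/p6c.png')"
python3 -m creep '[[0,0,0,14,34,0,1],[0,0,0,14,37,0,1],[0,0,0,14,37,0,1],[0,0,0,14,37,0,1],[0.008,0.08,-0.03,14,37,0,1],[0.008,0.08,-0.03,14,37,0,1],[0.01,0.1,-0.05,14,37,0,1],[0.01,0.1,-0.05,10,30,0,1],[0.01,0.1,-0.05,0,0,0,1]]'; python3 -c "
from h import *
delta([560,-22,270],Rtool(np.pi/6,-0.01))"
```

```text
240 [251.98535824 206.0103456 ]
245 [252.01556884 203.59182745]
250 [252.04456993 201.2701376 ]
clock: 12.57
eef_pos: [436.4, 8.2, 476.6]
tcp_rot: [3.114, -0.443, -0.021]
contact_force: [-0.1, 0.7, -1.2]
opening: 0.245
grasp pt [502.6   2.6 336.6] w [ 0.032  0.081 -0.009] d [11.3 26.1 86.1] n>= 2.2
```

View pics/p6c.png

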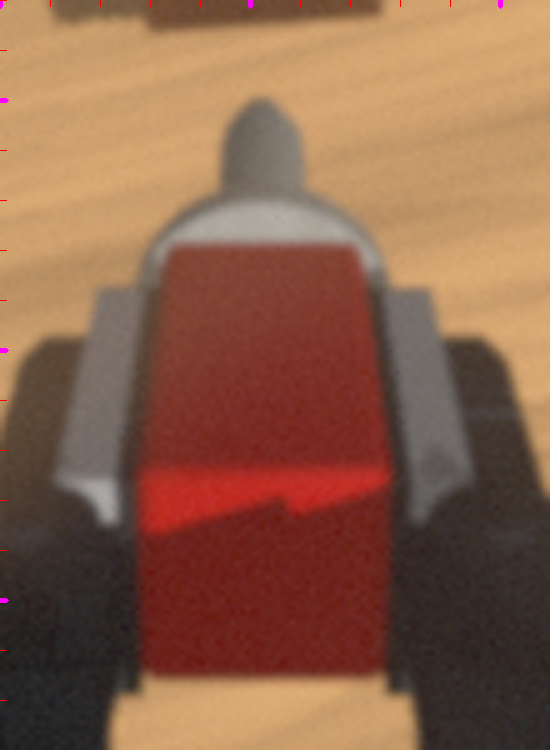

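```bash
cat >> h.py <<'E'
def wr(f=None):
    "project tool-frame points in wrist image"
    f=f or grab_frame('wrist'); s=sense();M=R.from_euler('xyz',s['tcp_rot']).as_matrix();p=s['eef_pos']
    return lambda v: proj(f,p+M@np.array(v,float))
E
python3 - <<'E'
from h import *
g=wr()
for x0 in(-3,0,3):
  for L in (131,135,139): print(x0,L,[g((x0+a,b,L)).round(1).tolist() for a,b in((11,-11),(11,11),(-11,11),(-11,-11))])
f=grab_frame('wrist');cv2.imwrite('pics/q1.png',f['color'][:,:,::-1]); crop(f['color'],200,180,310,330,5,'pics/q1c.png')
E
```

```text
-3 131 [[217.4, 289.9], [272.9, 289.8], [271.8, 333.3], [219.6, 333.5]]
-3 135 [[218.5, 283.7], [272.2, 283.5], [271.2, 326.1], [220.5, 326.3]]
-3 139 [[219.5, 277.8], [271.6, 277.6], [270.7, 319.3], [221.4, 319.5]]
0 131 [[217.1, 283.6], [273.0, 283.4], [272.0, 327.7], [219.3, 327.8]]
0 135 [[218.2, 277.5], [272.4, 277.3], [271.4, 320.6], [220.3, 320.8]]
0 139 [[219.2, 271.7], [271.7, 271.5], [270.8, 313.9], [221.2, 314.1]]
3 131 [[216.8, 277.1], [273.2, 277.0], [272.1, 321.9], [219.0, 322.1]]
3 135 [[217.9, 271.1], [272.5, 271.0], [271.5, 315.0], [220.0, 315.1]]
3 139 [[218.9, 265.5], [271.9, 265.4], [270.9, 308.4], [220.9, 308.6]]
```

View pics/q1c.png

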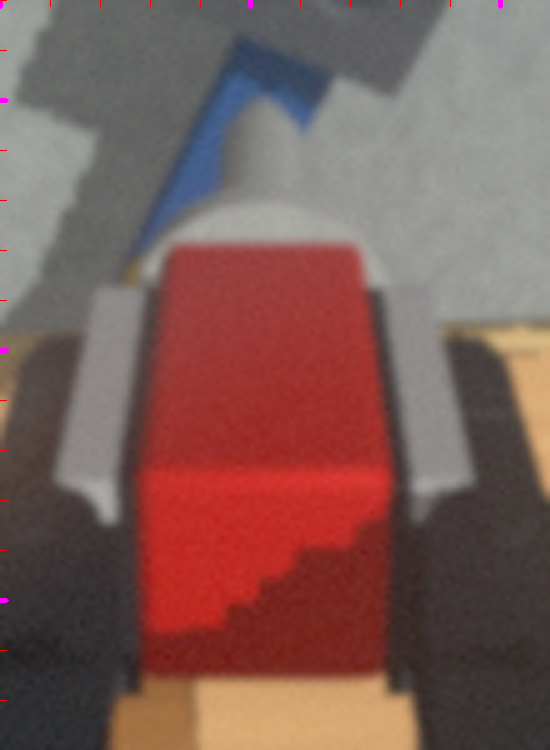

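View pics/q1.png

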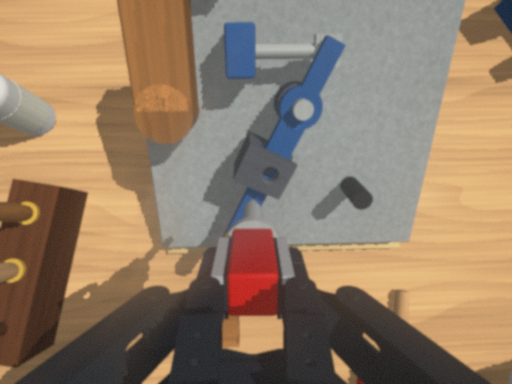

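```bash
python3 -c "
from h import *
delta([511,-22.2,281.4],Rtool(np.pi/6,-0.01))"
python3 -m creep '[[0.02,0.04,-0.005,8,12,24,1],[0.012,0.04,-0.005,5,12,20,1],[0,0,0,0,0,0,1],[0,0,0,0,0,0,1],[0,0,0,0,0,0,1]]'; python3 -c "
from h import *
delta([511,-22.2,281.4],Rtool(np.pi/6,-0.01))"
```

```text
grasp pt [500.6   5.6 335.4] w [ 0.029  0.085 -0.012] d [-26.1  31.   54.8] n>= 1.6
clock: 13.08
eef_pos: [463.8, -11.9, 434.8]
tcp_rot: [-3.128, -0.494, -0.021]
contact_force: [-0.6, 0.2, -1.4]
opening: 0.249
grasp pt [537.3 -11.4 298.3] w [-0.008  0.03  -0.01 ] d [-35.6  10.2   2.5] n>= 0.9
```

```bash
python3 -m creep '[[-0.004,0.02,-0.01,-20,6,0,1],[0,0.01,-0.01,-20,6,0,1],[0,0,0,0,0,0,1],[0,0,0,0,0,0,1],[0,0,0,0,0,0,1]]'; python3 -c "
from h import *
import pickle
delta([511,-22.2,281.4],Rtool(np.pi/6,-0.01))
f=grab_frame('wrist');pickle.dump((f,sense()),open('q2.pkl','wb'));cv2.imwrite('pics/q2.png',f['color'][:,:,::-1]); crop(f['color'],180,70,330,220,5,'pics/q2c.png')
g=wr(f);print(g((0,0,249)),g((0,0,139)))"
```

```text
clock: 13.5
eef_pos: [427.9, -19.3, 415.3]
tcp_rot: [-3.139, -0.514, 0.003]
contact_force: [1.5, -0.0, -1.8]
opening: 0.246
grasp pt [504.2 -18.7 280.3] w [-0.009  0.009  0.011] d [5.  2.1 2.4] n>= 0.1
[250.90694616 200.03355724] [249.5107162  291.54416199]
```

View pics/q2c.png

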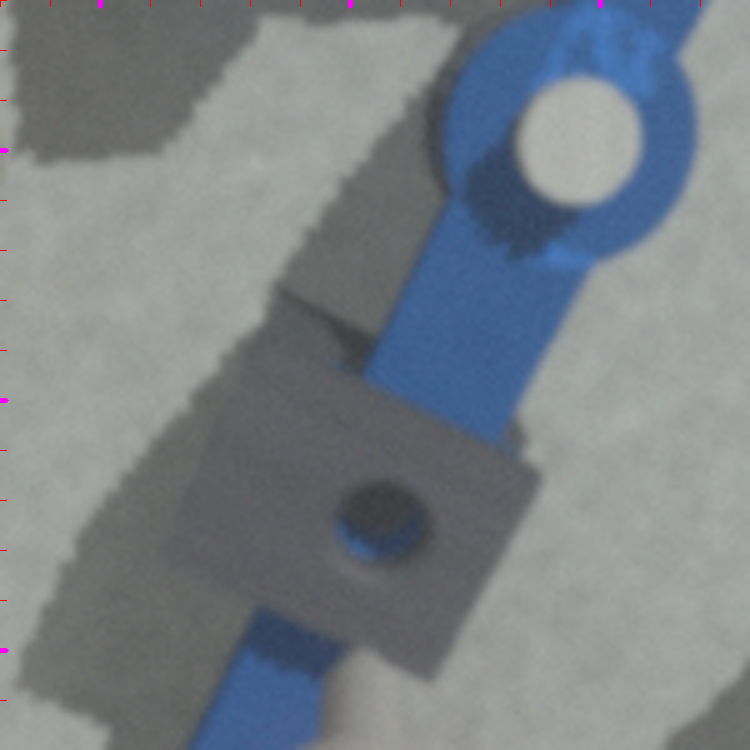

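```bash
python3 -m creep '[[0,0,0,-28,0,-5,1],[0,0,0,-28,0,0,1],[0,0,0,0,0,0,1],[0,0,0,0,0,0,1],[0,0,0,0,0,0,1]]'; python3 -c "
from h import *
import pickle
delta([511,-22.2,281.4],Rtool(np.pi/6,-0.01))
f=grab_frame('wrist');pickle.dump((f,sense()),open('q3.pkl','wb')); crop(f['color'],180,0,330,150,5,'pics/q3c.png')
g=wr(f);print(g((0,0,249)),g((0,0,139)))"
```

```text
clock: 13.97
eef_pos: [380.3, -18.0, 395.7]
tcp_rot: [-3.138, -0.521, 0.004]
contact_force: [-0.1, 0.6, -2.2]
opening: 0.25
grasp pt [457.4 -17.1 261.2] w [-0.011  0.003  0.012] d [56.1  3.7  9.1] n>= 1.4
[250.97255658 199.76576184] [249.61690755 291.14779149]
```

View pics/q3c.png

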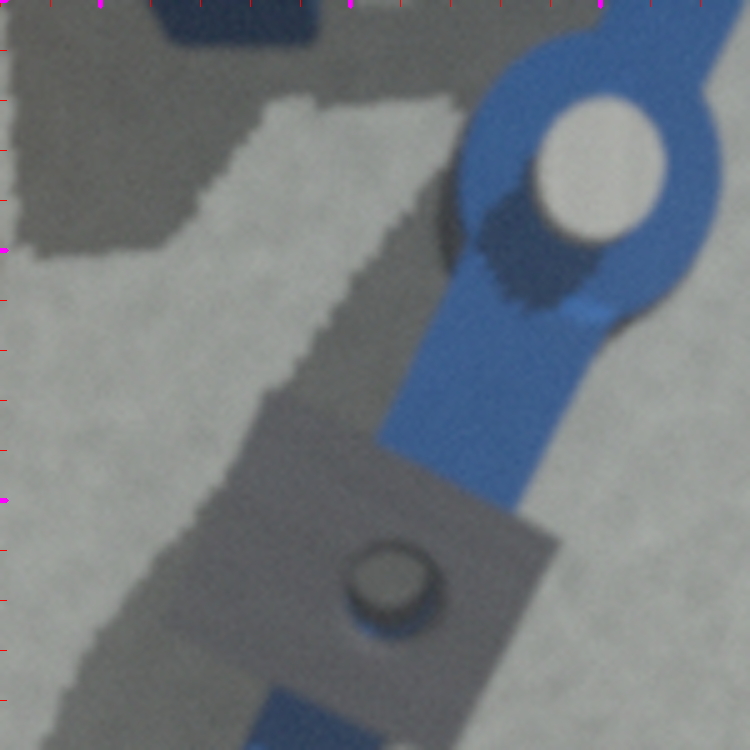

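Run:
```python
from h import *
import pickle
from scipy.optimize import least_squares
w2=pickle.load(open('w2.pkl','rb'));q2=pickle.load(open('q2.pkl','rb'))[0];q3=pickle.load(open('q3.pkl','rb'))[0]
B=lambda x,y:np.array(((x+.5)/4+180-.5,(y+.5)/4+60-.5))
Q2=lambda x,y:np.array(((x+.5)/5+180-.5,(y+.5)/5+70-.5));Q3=lambda x,y:np.array(((x+.5)/5+180-.5,(y+.5)/5-.5))
bed=np.array([640.25,0,125.5]);n=np.array([-.5,0,.866])
def solve(nm,fs):
    q=least_squares(lambda X:np.concatenate([(proj(f,X)-p) for (f,p) in fs]),[580,-20,165]);print(nm,q.x.round(1),q.fun.round(2),"h",round((q.x-bed)@n,1))
    return q.x
solve("hole q",[(q2,Q2(382,528)),(q3,Q3(394,588))])
H=solve("hole all",[(q2,Q2(382,528)),(q3,Q3(394,588)),(w2,B(352,329))])
cr=solve("cr",[(q2,Q2(541,475)),(q3,Q3(562,541)),(w2,B(507,287))])
cb=solve("cb",[(q2,Q2(433,682)),(w2,B(398,485))])
pv=solve("pv",[(q2,Q2(578,140)),(q3,Q3(600,168))])
e=cr-cb; L=np.linalg.norm(e);e/=L; p=np.cross(n,e); print(L,"centre from corners",(cr+cb)/2+22*p)
print(np.linalg.norm(H-pv), H-pv)
```

```text
hole q [577.4 -22.4 171.3] [ 0.  0. -0. -0.] h 71.1
hole all [577.5 -22.3 171.1] [-0.06 -0.09 -0.07 -0.03  0.11  0.1 ] h 70.8
cr [587.8 -51.5 167.4] [ 0.53  0.45 -0.11  0.21 -0.35 -0.56] h 62.5
cb [552.7 -32.3 150.5] [ 0.13  0.09 -0.11 -0.07] h 65.4
pv [637.8 -54.8 196.8] [ 0.14  0.01 -0.13 -0.01] h 63.0
43.38235757250613 centre from corners [578.70950115 -22.21473723 163.81219999]
73.15398854250843 [-60.25917891  32.49714895 -25.77348845]
```

```bash
cat >> h.py <<'E'
n=np.array([-.5,0,np.sqrt(.75)])
H=np.array([577.2,-22.3,169.])
def tipto(h,off=(-.7,.9,249)):
    "tool-frame move that puts the pin tip h mm above the mouth on its axis"
    M=Rtool(np.pi/6,-0.01); w=[];ds=[]
    s=sense();R0=R.from_euler('xyz',s['tcp_rot']).as_matrix();p=s['eef_pos']
    d=R0.T@(H+h*n-M@np.array(off)-p); w=R.from_matrix(R0.T@M).as_rotvec()
    cur=M.T@(p+R0@np.array(off)-H)
    print("w",w.round(3),"d",d.round(1),"tip rel mouth (x up, y right, z in)",cur.round(1),"F",s['contact_force'].round(1))
E
python3 -c "
from h import *
tipto(30)"
```

```text
w [-0.011  0.002  0.012] d [57.2  2.4 15.8] tip rel mouth (x up, y right, z in) [-57.6  -4.  -45.9] F [ 0.2  0.1 -0.4]
```

```bash
python3 -m creep '[[-0.006,0,0.006,28,1,6,1],[-0.006,0,0.006,28,1,6,1],[0,0,0,0,0,0,1],[0,0,0,0,0,0,1]]'; python3 -c "
from h import *
tipto(30)"
```

```text
clock: 14.35
eef_pos: [440.6, -19.7, 416.3]
tcp_rot: [3.14, -0.525, -0.011]
contact_force: [-1.9, -0.6, -2.7]
opening: 0.251
w [ 0.002 -0.001 -0.001] d [-4.7  0.5  3.5] tip rel mouth (x up, y right, z in) [  5.    0.1 -33.5] F [-1.9 -0.6 -2.7]
```

```bash
python3 -m creep '[[0,0,0,-5,0,10,1],[0,0,0,-2,0,10,1],[0,0,0,0,0,0,1],[0,0,0,0,0,0,1]]'; python3 -c "
from h import *
tipto(10)
f=grab_frame('wrist');crop(f['color'],200,130,310,240,6,'pics/q4.png');tipto(10)"
```

```text
clock: 14.68
eef_pos: [446.2, -19.6, 396.1]
tcp_rot: [3.141, -0.527, -0.01]
contact_force: [-1.1, -0.4, -1.0]
opening: 0.247
w [ 0.001 -0.003 -0.   ] d [0.6 0.6 3.2] tip rel mouth (x up, y right, z in) [  0.3  -0.2 -13.2] F [-1.1 -0.4 -1. ]
w [ 0.001 -0.003 -0.   ] d [0.6 0.6 3.3] tip rel mouth (x up, y right, z in) [  0.2  -0.2 -13.3] F [ 0.3 -0.9 -1.5]
```

View pics/q4.png

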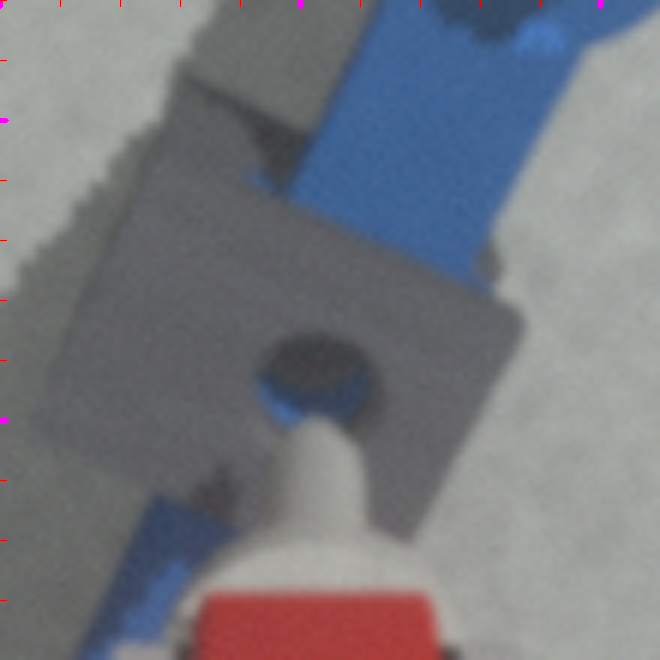

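```bash
python3 -m creep '[[0,0,0,0,-1,6,1],[0,0,0,0,0,6,1],[0,0,0,0,0,0,1],[0,0,0,0,0,0,1]]'; python3 -c "
from h import *
f=grab_frame('wrist');crop(f['color'],200,130,310,240,6,'pics/q5.png');tipto(10)"
```

```text
clock: 15.07
eef_pos: [452.5, -18.5, 386.1]
tcp_rot: [3.141, -0.529, -0.01]
contact_force: [0.9, -0.4, -1.7]
opening: 0.249
w [ 0.001 -0.005 -0.   ] d [ 0.2  1.7 -8.6] tip rel mouth (x up, y right, z in) [ 1.1 -1.3 -1.4] F [ 0.5  0.1 -1.6]
```

View pics/q5.png

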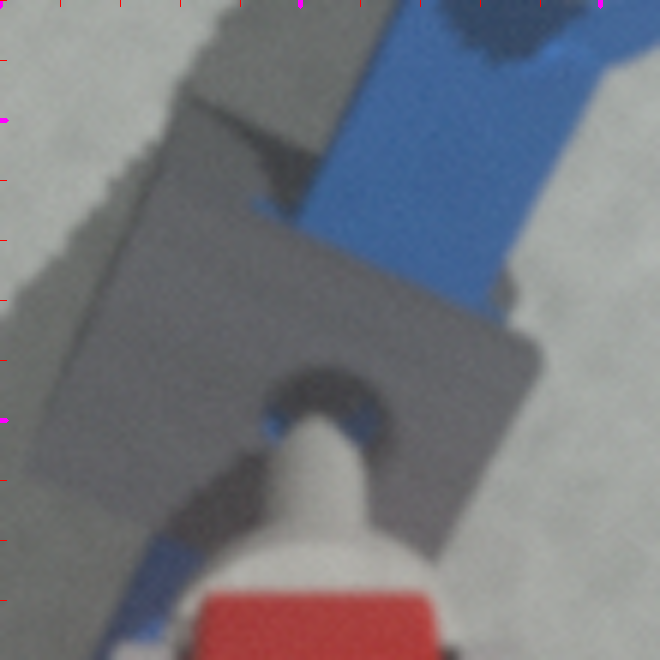

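```bash
python3 -m creep '[[0,-0.003,0,-2,1.5,4,1],[0,0,0,-1,0,3,1],[0,0,0,0,0,0,1],[0,0,0,0,0,0,1]]'; python3 -c "
from h import *
f=grab_frame('wrist');crop(f['color'],200,130,310,240,6,'pics/q6.png');tipto(10)"
```

```text
clock: 15.45
eef_pos: [453.4, -20.3, 378.1]
tcp_rot: [3.14, -0.526, -0.01]
contact_force: [-0.3, -0.2, -1.2]
opening: 0.245
w [ 0.001 -0.002 -0.   ] d [  3.5  -0.  -16. ] tip rel mouth (x up, y right, z in) [-2.9  0.4  6. ] F [-0.6 -0.6 -2.3]
```

View pics/q6.png

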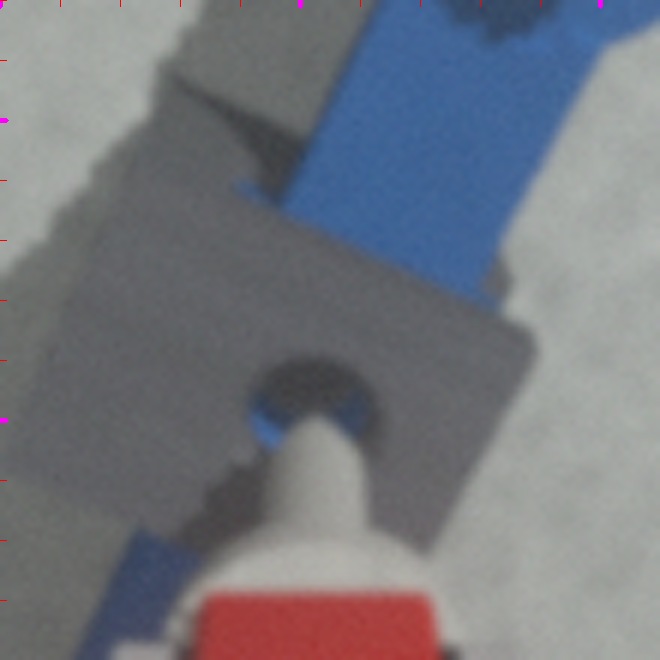

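```bash
python3 -m creep '[[0,0,0,2.5,-0.5,3,1],[0,0,0,1,0,3,1],[0,0,0,0,0,0,1],[0,0,0,0,0,0,1]]'; python3 -c "
from h import *
f=grab_frame('wrist');crop(f['color'],200,130,310,240,6,'pics/q7.png');tipto(10)"
```

```text
clock: 15.83
eef_pos: [460.3, -19.8, 374.6]
tcp_rot: [3.14, -0.526, -0.01]
contact_force: [-0.3, 0.7, -0.6]
opening: 0.245
w [ 0.001 -0.003 -0.   ] d [ -0.7   0.5 -22.5] tip rel mouth (x up, y right, z in) [ 1.5 -0.1 12.5] F [-0.3  0.4 -1.3]
```

View pics/q7.png

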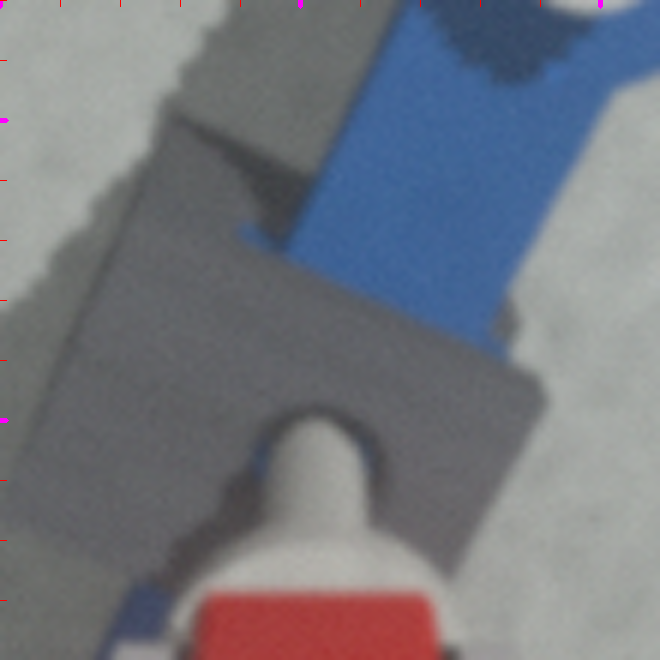

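The shank now sits inside the rim, with equal 2 mm gaps on both sides of the hole at about (253,208). I'll push in gently.

```bash
python3 -m creep '[[0,-0.003,0,-0.5,0,5,1],[0,0,0,0,0,5,1],[0,0,0,0,0,5,1],[0,0,0,0,0,0,1]]'; python3 -c "
from h import *
f=grab_frame('wrist');crop(f['color'],200,130,310,240,6,'pics/q8.png');tipto(10)"
```

```text
clock: 16.22
eef_pos: [467.8, -19.9, 360.1]
tcp_rot: [3.14, -0.523, -0.01]
contact_force: [-0.0, -0.3, -1.3]
opening: 0.25
w [ 0.001  0.001 -0.   ] d [ -0.1   0.6 -38.6] tip rel mouth (x up, y right, z in) [-0.  -0.1 28.6] F [ 0.8 -0.6 -2.1]
```

View pics/q8.png

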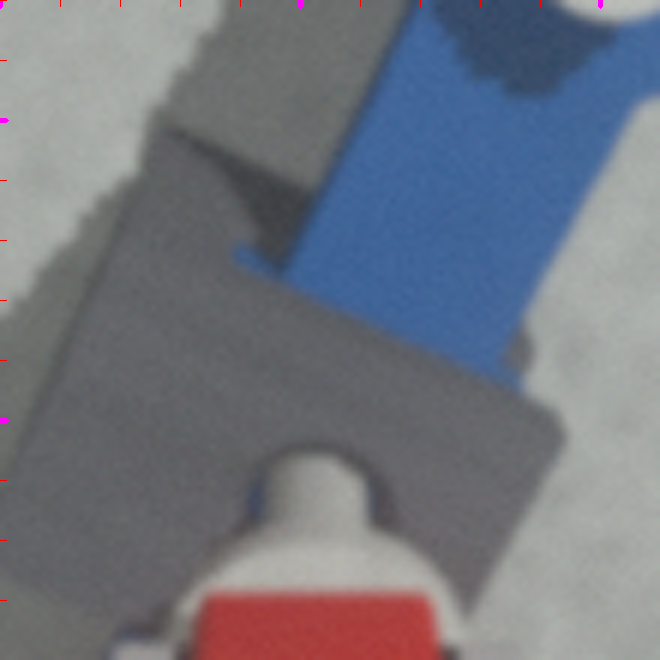

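```bash
python3 -m creep '[[0,0,0,0,0,6,1],[0,0,0,0,0,6,1],[0,0,0,0,0,6,1],[0,0,0,0,0,0,1]]'; python3 -c "
from h import *
f=grab_frame('wrist');crop(f['color'],200,130,310,240,6,'pics/q9.png');tipto(10)"
```

```text
clock: 16.6
eef_pos: [477.6, -20.0, 343.1]
tcp_rot: [3.141, -0.523, -0.01]
contact_force: [-0.3, 0.3, -2.0]
opening: 0.243
w [ 0.001  0.    -0.   ] d [ -0.2   0.6 -58.1] tip rel mouth (x up, y right, z in) [ 0.1 -0.1 48.1] F [-0.3  0.7 -1. ]
```

View pics/q9.png

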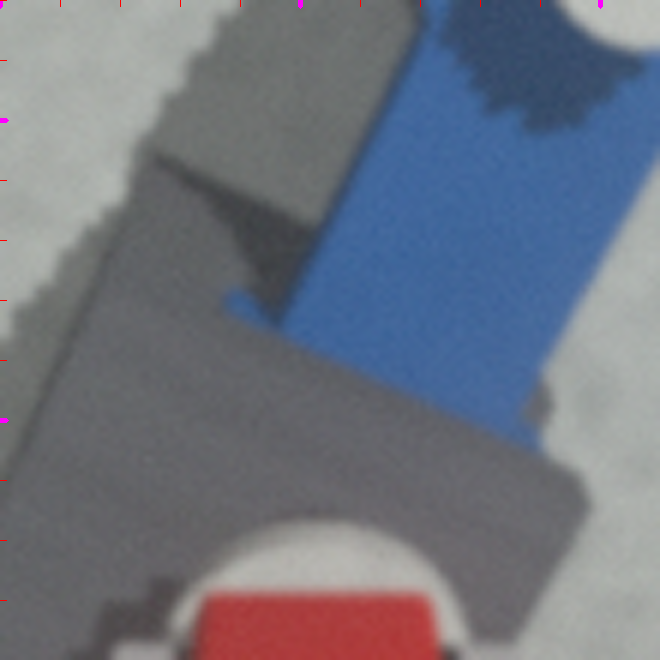

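```bash
python3 -m creep '[[0,0,0,0,0,4,1],[0,0,0,0,0,4,1],[0,0,0,0,0,0,1]]'; python3 -c "
from h import *
tipto(10)"
```

```text
clock: 16.9
eef_pos: [482.1, -20.1, 336.0]
tcp_rot: [3.14, -0.524, -0.01]
contact_force: [0.2, -0.3, -1.6]
opening: 0.25
w [ 0.001 -0.    -0.   ] d [ -0.4   0.5 -66.8] tip rel mouth (x up, y right, z in) [ 0.4 -0.1 56.8] F [ 0.2 -0.3 -1.6]
```

```bash
python3 -m creep '[[0,0,0,0,0,3,1],[0,0,0,0,0,2,1],[0,0,0,0,0,0,1]]'; python3 -c "
from h import *
f=grab_frame('wrist');crop(f['color'],200,130,310,240,6,'pics/q10.png');tipto(10)"
```

```text
clock: 17.15
eef_pos: [484.9, -20.1, 331.2]
tcp_rot: [3.14, -0.524, -0.01]
contact_force: [-0.1, 0.4, -1.4]
opening: 0.245
w [ 0.001 -0.    -0.   ] d [ -0.5   0.6 -72.2] tip rel mouth (x up, y right, z in) [ 0.5 -0.1 62.2] F [-0.4 -0.6 -1.8]
```

View pics/q10.png

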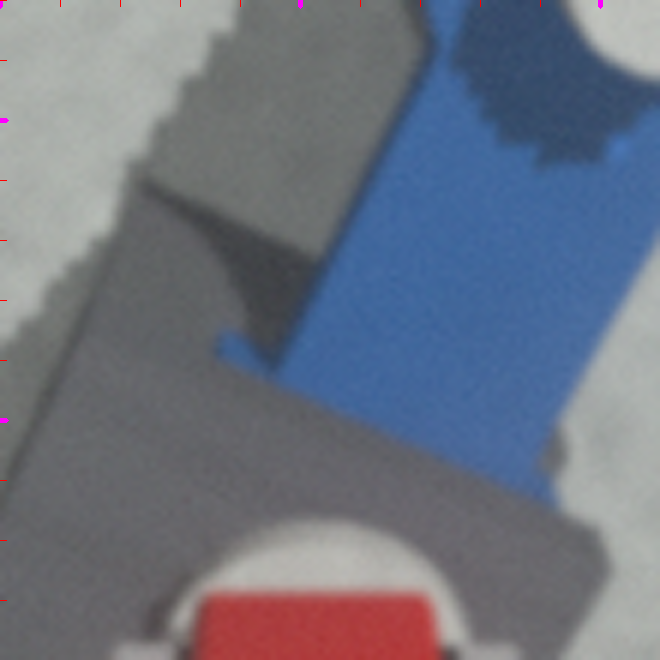

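```bash
python3 -m creep '[[0,0,0,0,0,2,1],[0,0,0,0,0,2,1],[0,0,0,0,0,0,1]]'; python3 -c "
from h import *
tipto(10)"
```

```text
clock: 17.45
eef_pos: [486.3, -20.1, 328.8]
tcp_rot: [3.14, -0.524, -0.01]
contact_force: [-0.9, 0.7, -2.3]
opening: 0.249
w [ 0.001 -0.001 -0.   ] d [ -0.4   0.6 -75.2] tip rel mouth (x up, y right, z in) [ 0.7 -0.1 65.2] F [-0.9  0.7 -2.3]
```

```bash
python3 -m creep '[[0,0,0,0,0,2,1],[0,0,0,0,0,1,1],[0,0,0,0,0,0,1]]'; python3 -c "
from h import *
f=grab_frame('wrist');crop(f['color'],200,130,310,240,6,'pics/q11.png');tipto(10)"
```

```text
clock: 17.7
eef_pos: [486.0, -20.1, 329.0]
tcp_rot: [3.141, -0.525, -0.01]
contact_force: [-0.3, -0.9, -2.3]
opening: 0.253
w [ 0.001 -0.002 -0.   ] d [ -0.2   0.6 -74.9] tip rel mouth (x up, y right, z in) [ 0.8 -0.2 64.9] F [-0.9  0.6 -0.6]
```

View pics/q11.png

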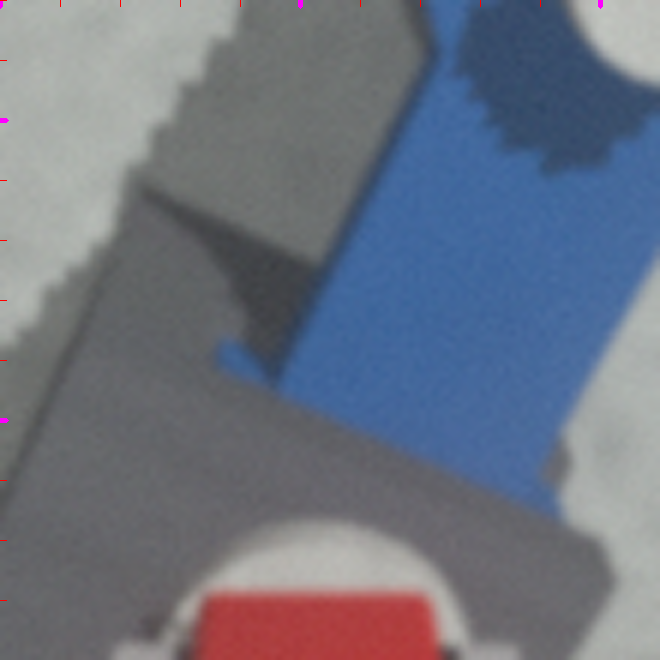

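```bash
python3 -m creep '[[0,0,0,0,0,3,1],[0,0,0,0,0,4,1]]'; python3 -c "
from h import *
tipto(10)"; python3 -m creep '[[0,0,0,0,0,0,1],[0,0,0,0,0,0,0.6],[0,0,0,0,0,0,0],[0,0,0,0,0,0,0],[0,0,0,0,0,0,0],[0,0,0,0,0,0,0]]'; python3 -c "
from h import *
tipto(10)
f=grab_frame('wrist');cv2.imwrite('pics/q12.png',f['color'][:,:,::-1])"
```

```text
clock: 17.92
eef_pos: [487.4, -20.0, 327.3]
tcp_rot: [3.141, -0.528, -0.01]
contact_force: [-80.2, -4.8, 101.5]
opening: 0.248
w [ 0.001 -0.004 -0.   ] d [ -0.3   0.6 -77. ] tip rel mouth (x up, y right, z in) [ 1.7 -0.3 67. ] F [-80.2  -4.8 101.5]
clock: 18.42
eef_pos: [488.1, -20.0, 329.3]
tcp_rot: [3.141, -0.534, -0.01]
contact_force: [-0.5, 0.2, -0.6]
opening: 0.94
w [ 0.001 -0.01  -0.   ] d [ -1.6   0.6 -75.6] tip rel mouth (x up, y right, z in) [ 4.8 -0.2 65.6] F [-0.5  0.2 -0.6]
```

View pics/q12.png

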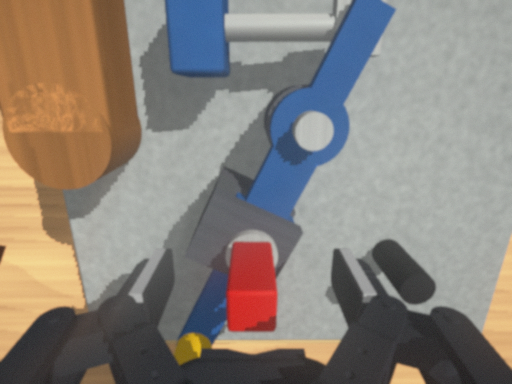

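The collar is seated and the pin released. That last push read about 129 N at the wrist, above the 120 N limit, and I'll report it. Now I'll back off along the tool axis.

```bash
python3 -m creep '[[0,0,0,0,0,-15,0],[0,0,0,0,0,-25,0],[0,0,0,0,0,-35,0],[0,0,0,0,0,-35,0],[0,0,0,0,0,-35,0],[0,0,0,0,0,-20,0],[0,0,0,0,0,0,0],[0,0,0,0,0,0,0]]'; python3 -c "
from h import *
f=grab_frame('wrist');cv2.imwrite('pics/e1.png',f['color'][:,:,::-1]);import pickle;pickle.dump(f,open('e1.pkl','wb'));crop(f['color'],190,60,340,260,4,'pics/e1c.png')
f=grab_frame('scene');crop(f['color'],105,120,295,260,4,'pics/e2.png')
f=grab_frame('top');cv2.imwrite('pics/e3.png',f['color'][:,:,::-1]);tipto(10)"
```

```text
clock: 19.13
eef_pos: [402.1, -19.1, 475.1]
tcp_rot: [3.141, -0.528, -0.01]
contact_force: [1.0, -0.7, -1.3]
opening: 1.001
w [ 0.001 -0.001 -0.   ] d [-0.2  0.5 92. ] tip rel mouth (x up, y right, z in) [   0.3   -0.3 -102. ] F [-0.4  0.6 -0.8]
```

View pics/e1c.png

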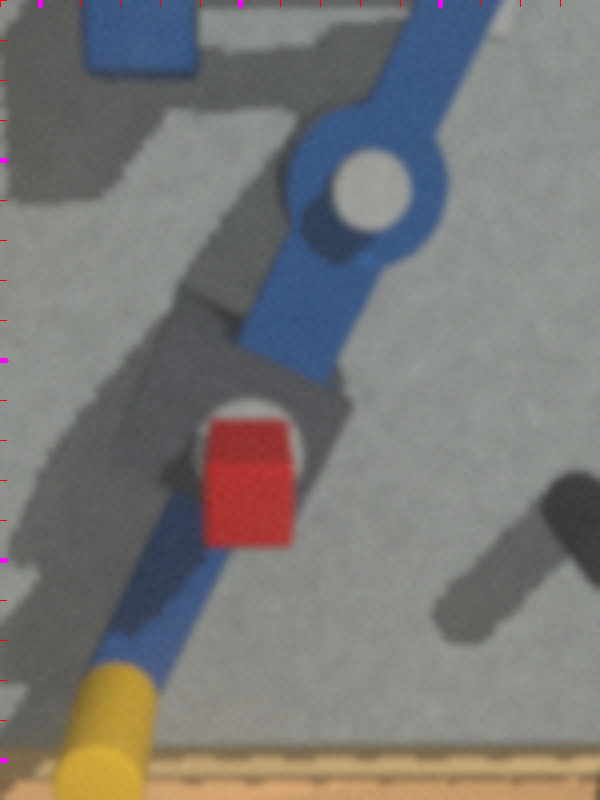

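View pics/e2.png

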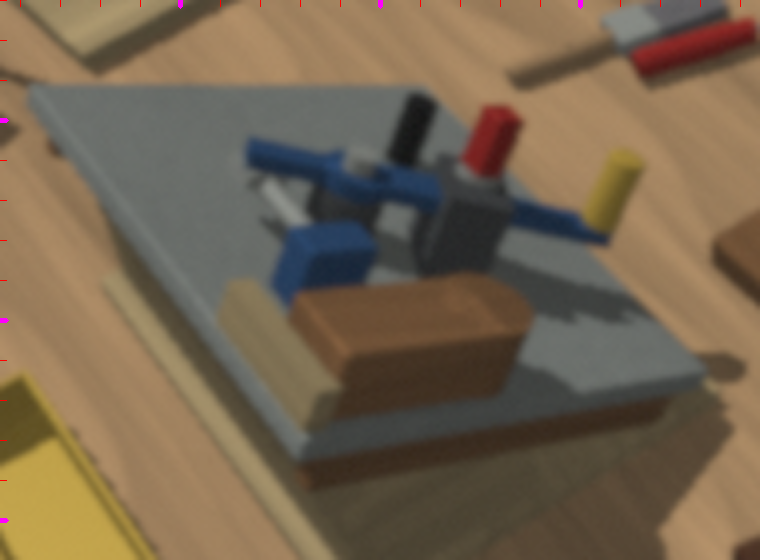

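View pics/e3.png

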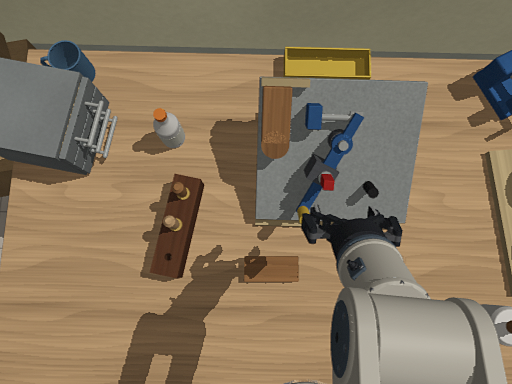

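The pin stands square in the clevis with its collar on the top face. The lever is home, and the gouges, bottle and offcut haven't moved. One numeric check, then I'll hand in.

Run:
```python
from h import *
import pickle
e=pickle.load(open('e1.pkl','rb'));s=grab_frame('scene');t=grab_frame('top')
X,er=tri(e,((249.5)/4+189.5,(504.5)/4+59.5),s,(502/4+105-.4,115/4+120-.4));print("head top",X.round(1),np.round(er,1),"collar underside",(X-50*n).round(1))
print(sense()['contact_force'])
job.sign_off()
```

```text
head top [552.4 -22.2 205. ] [1.  0.2] collar underside [577.4 -22.2 161.7]
[-0.0866961   0.34437318 -0.41744488]
the job is handed in; nothing more can be done
```

The job is handed in: the blank is marked, the lever is home, and the lock pin is in its hole. However, one wrist force reading went over the 120 N limit, which may fail the run.

- **Lever:** I swung it round the handle until it lay on the stop post and the ram's tip touched the blank. It was held there for about 0.4 s, then guided back. The top picture afterwards matched the one from the start.
- **Pin:** I pulled it straight up out of the block, lined it up using the wrist camera and pushed it in until it stopped. I then let go and backed clear.
- **Last checks:**
  - **Collar:** it sits on the clevis, with its underside measured at (577.4, −22.2, 161.7). The mouth measured (578.7, −22.2, 163.8) from the ear's corners, about 2.5 mm away.
  - **Scene:** the lever is home. By eye, the gouges, glue bottle and offcut had not moved.
  - **Contact:** the wrist force was near zero at hand-in. The clock read about 19 s.

**What disagreed or failed:**
- **Wrist force:** the short push to confirm the collar was seated was too strong. One reading came to about 129 N (components −80, −5 and 101), against the 120 N limit. The rows before it showed the pin had already stopped, so that push was not needed.
- **Mouth height:** the two measurements differed by about 7 mm, 171 from the hole's rim and 164 from the ear's corners. The way the pin seated agrees with the corners.

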